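# Face up the candy jars and log the row

### The job

Stand every newly delivered candy jar upright on the marble slab in a free place of the row, so that all jars on the slab are clearly back (two centimetres or so) from the red line; then take the yellow ruler by its grip block and push the whole row forward with the ruler's long edge until the customer side of every jar just reaches the near edge of the red line, in one straight row. Then log the row by swinging the tally counter's lever all the way to its stop and letting it spring back; lay the ruler flat back along its blue mat, and leave the other things on the counter where they are.

Things in the scene. Friction and masses are not known exactly. Their poses are not given: they have to be found in the camera images.
- slab: fixed white marble display slab, 250 mm (its x, front to back) by 420 mm (its y) by 15 mm high; origin at the centre of its underside, +x points away from the robot towards the customers. Its yaw varies.
- line (a point): middle of the near (robot-side) edge of the straight red line inlaid across the slab, on the slab's top face 50 mm beyond the slab's centre; its x points towards the customers (square to the line), y runs along the line, z up. A jar whose customer side just reaches the line has its centre 25 mm behind it (x = -25 mm in this frame).
- ruler: yellow ruler, a bar 40 mm wide (x), 350 mm long (y), 12 mm thick, lying flat, 0.22 kg; in its middle stands a wooden grip block 30 mm (x) by 16 mm (y), top 62 mm above the underside, to be pinched from above across its 16 mm (fingers closing along y). Origin at the centre of the underside; +x towards the slab at the start, the +x long edge, 20 mm from the origin, is the pushing edge.
- ruler_mat: blue mat where the ruler belongs, fixed, 80 mm (x) by 380 mm (y) by 2 mm, between robot and slab and nearly parallel to it; origin at the centre of its underside.
- delivery: fixed cork mat on one side (left or right, it varies), 290 mm (x) by 90 mm (y) by 2 mm, on which the newly delivered jars stand in a column along its x about 68 mm apart; origin at the centre of its underside.
- tally: fixed green tally counter on the other side, housing 90 mm (x) by 100 mm (y) by 50 mm high with two small steel cheeks up to 69 mm; origin at the centre of its underside. Its lever stands up between the cheeks and swings towards the counter's +x.
- lever_tip (a point): centre of the red cross bar (44 mm along the counter's y plus round ends, 16 mm thick) at the top of the lever, 75 mm from the pivot; it starts 36 mm on the -x side of the pivot, 124 mm above the table, and at the stop it is 36 mm on the +x side.
- tally_pivot (a point): the lever's pivot, 58 mm above the table; axes as the counter's, axis of turning along y
- tally_lever (a joint): angle of the sprung lever: 0 at rest (leaning 0.5 rad to the counter's -x), 1.0 rad at its stop (leaning to +x); a spring returns it, and the stop takes about 4 N at the cross bar
- jar1: glass candy jar with a brass lid, an upright cylinder 50 mm across and 70 mm tall with a thick heavy glass foot, about 0.2 kg; origin at the centre of its underside. One of jar1 to jar5 is already on the slab, in any of five places of the row, behind the line; absent (None) in some runs.
- jar2: glass candy jar with a brass lid, an upright cylinder 50 mm across and 70 mm tall with a thick heavy glass foot, about 0.2 kg; origin at the centre of its underside. One of jar1 to jar5 is already on the slab, in any of five places of the row, behind the line; absent (None) in some runs.
- jar3: glass candy jar with a brass lid, an upright cylinder 50 mm across and 70 mm tall with a thick heavy glass foot, about 0.2 kg; origin at the centre of its underside. One of jar1 to jar5 is already on the slab, in any of five places of the row, behind the line; absent (None) in some runs.
- jar4: glass candy jar with a brass lid, an upright cylinder 50 mm across and 70 mm tall with a thick heavy glass foot, about 0.2 kg; origin at the centre of its underside. One of jar1 to jar5 is already on the slab, in any of five places of the row, behind the line; absent (None) in some runs.
- jar5: glass candy jar with a brass lid, an upright cylinder 50 mm across and 70 mm tall with a thick heavy glass foot, about 0.2 kg; origin at the centre of its underside. One of jar1 to jar5 is already on the slab, in any of five places of the row, behind the line; absent (None) in some runs.
- new1: glass candy jar with a brass lid, an upright cylinder 50 mm across and 70 mm tall with a thick heavy glass foot, about 0.2 kg; origin at the centre of its underside. Newly delivered on the cork mat, when present; absent (None) in some runs.
- new2: glass candy jar with a brass lid, an upright cylinder 50 mm across and 70 mm tall with a thick heavy glass foot, about 0.2 kg; origin at the centre of its underside. Newly delivered on the cork mat, when present; absent (None) in some runs.
- new3: glass candy jar with a brass lid, an upright cylinder 50 mm across and 70 mm tall with a thick heavy glass foot, about 0.2 kg; origin at the centre of its underside. Newly delivered on the cork mat, when present; absent (None) in some runs.
- new4: glass candy jar with a brass lid, an upright cylinder 50 mm across and 70 mm tall with a thick heavy glass foot, about 0.2 kg; origin at the centre of its underside. Newly delivered on the cork mat, when present; absent (None) in some runs.
- spool: bystander, leave alone: spool of red ribbon, 60 mm across, 42 mm tall, beyond the delivery mat; origin at its underside
- gift_tin: bystander, leave alone: round blue tin, 74 mm across, 64 mm tall, beyond the tally counter; origin at its underside
- tag1: bystander, leave alone: brass tag block with a blank white card, 16 x 30 x 40 mm, on the slab's front corner at its +y end, beyond the line; origin at its underside
- tag2: bystander, leave alone: brass tag block with a blank white card, 16 x 30 x 40 mm, on the slab's front corner at its -y end, beyond the line; origin at its underside

How it is judged:
By the outcome, as a careful person would: the job done as asked, in the order asked, and still so for the second after the job is handed in, with the robot touching nothing.
Of jar1, jar2, jar3, jar4, jar5 only 1 to 1 are there at a start; the rules pass over those that are not, and their reading is None.
Of new1, new2, new3, new4 only 3 to 4 are there at a start; the rules pass over those that are not, and their reading is None.
At some moment in a run one of jar1, jar2, jar3, jar4, jar5, new1, new2, new3, new4 may be knocked a few centimetres aside while the robot is not near it.
It also fails if it takes over 210 s, if anything falls off the work surface, if the arm or the gripper's body presses on something with over 40 N, if the wrist force passes 120 N, or if a joint passes its speed limit or range.

### The arm

A 6-joint arm with a two-finger parallel gripper is mounted at the origin on the work surface. World frame = base frame: x ahead of the robot, y to its left, z up, the work surface at z = 0. Lengths are in m, angles in rad, forces in N, time in s.
With the tool pointing down it reaches from about 0.25 to 0.725 m from the base axis. Payload 9.7 kg.
Tool frame: the origin (TCP) lies between the finger pads; the fingertips stand 8 mm ahead of it and the grasp point (between the pads) lies 11 mm behind it; z points along the fingers, y is the line along which they close (so a half turn about z gives the same grasp; the last joint's range is limited). The gripper opens to 85 mm and grips with 20 to 120 N. Pads are 22 mm wide; open, the fingers measure 114 mm over their backs; the gripper's body (76 mm by 85 mm) begins 54 mm behind the grasp point. The pads swing forward as they close: fully open they stand 13 mm farther back than shut.
Start: joints at [-1.141, 0.087, 0.176, 1.66, 0, 1.571], TCP at [0.229, -0.5, 0.239] pointing down, gripper open.
Joint ranges: [-3.13, 3.13], [-0.85, 1.81], [-1.15, 1.24], [-2.2, 2.28], [-1.44, 1.52], [-3.14, 3.14]. Speed limits (rad/s): [2.22, 2.22, 2.57, 3.14, 3.14, 3.14].

### API

Orientations are given as a unit quaternion [w, x, y, z].
In Python, from rig import arm, get_image, camera_params gives the robot as it stands (arm), with the cameras as plain functions.
- The arm moves only by the tool inch_along, called after ">>>" in YAML: its name, and indented under it one key for each argument. Schema: {"type":"object","properties":{"plan":{"type":"array","items":{"type":"object","properties":{"xyz":{"type":"array","items":{"type":"number"},"minItems":3,"maxItems":3},"rot":{"type":"array","items":{"type":"number"},"minItems":3,"maxItems":3}},"additionalProperties":false},"minItems":1,"maxItems":5},"aperture":{"type":"number"},"grip_force":{"type":"number"},"only":{"type":"string"},"quiet":{"type":"boolean"},"lines":{"type":"string"}},"required":["plan"],"additionalProperties":false}. plan is a list of rows, 1 to 5 of them, each an object with the fields xyz (a list: dx, dy, dz in m), rot (a list: a rotation vector rx, ry, rz in rad); a field left out counts as zero; each row is the pose to reach, as a shift and turn from the pose commanded when the call began, along the tool's axes at that moment; what a row does not reach only later rows make up. A row lasts 1/12 s, in which the tool goes at most 0.0417 m and 0.125 rad, less where a joint would pass 70% of its speed; a pose out of reach is approached as far as the arm can. aperture is the opening from 0.0 (shut) to 1.0 (fully open), set as the call begins (left out keeps the last). The fingers move at their own pace and stop on an object; grip_force is the grip in N (left out, the last holds). Time passes only in rows, so rows that do not move let the fingers close. The tool returns the time, the measured TCP pose, the force, the opening and the grip force at its end. only (a regular expression) keeps the lines of the reply that match it, lines (a string "A,B") keeps lines A to B, and quiet returns only ok. Input that does not fit is refused with a message, and nothing moves.
- arm.read_state(): the state, without advancing time (a new reading comes with each control period).
- get_image(name): name is "scene" or "side" or "wrist"; returns the picture (400x640x3 uint8, red, green, blue); there is no depth.
- camera_params(name): a dict with "vertical_fov" (degrees; the focal length in pixels is half the picture's height over the tangent of half this angle, whatever the lens; pixels are square), "cx", "cy" (the principal point, pixels), "R" (3x3) and "t" (3): a world point X has camera coordinates R X + t. Camera axes: x right, y down, z forward; pixel columns grow to the right and rows downward; lengths in m; the calibration is good to about 2 mm. The wrist camera is an equidistant fisheye: a pixel r from the principal point sees the ray r / f radians off the axis. A picture is of the moment at which its call begins: read the wrist's pose just before it. camera_params takes no time and is no camera call; for the wrist camera it gives the pose at the moment of the call.
- arm.close_job(): hands the job in; it is judged then, once.
The state is a dict: "time": time; "qpos": joint angles; "qvel": joint speeds; "tau": joint torques, N m; "eef_pos": TCP position; "tool_rot": TCP orientation; "force": force on the tool from outside, world axes, zero at the start; "moment": the same for the moment, N m; "opening": opening from 0.0 (shut) to 1.0 (fully open); "grasp_force": force on a finger pad.
Only numpy, scipy, OpenCV 4.12 (cv2) and the standard library are available. Lean on these libraries where they do the work, as an engineer would, in place of code of your own. Each camera call takes 0.05 s, during which the arm holds its last target. There are 200 camera calls.

## Working session

There is one attempt and no reset: what is moved stays moved. The work goes in short steps, Python scripts to look and compute and a tool call to move; the robot and the scene stay as the last step left them, time stands still between calls to the robot, and variables do not carry over. Pictures are saved under pics/ and viewed, at most 14 in all, crops included, and the job is handed in when it is done.

```bash
ls; mkdir -p pics; python3 - <<'E'
from rig import arm, get_image, camera_params
import cv2
for n in("scene","side"):
    cv2.imwrite(f"pics/{n}0.png",get_image(n)[:,:,::-1]); print(n,camera_params(n))
print(arm.read_state())
E
```

```text
pics
rig.py
scene {'vertical_fov': 52.83710093329257, 'cx': 327.0185641271333, 'cy': 206.99975101448723, 'R': array([[ 0.67688418,  0.736064  ,  0.00613165],
       [ 0.46168791, -0.41805078, -0.78235402],
       [-0.57329929,  0.53239397, -0.62280381]]), 't': array([-0.38935125, -0.17820386,  1.45386636])}
side {'vertical_fov': 47.38003125307331, 'cx': 309.9520138294386, 'cy': 205.2070140944385, 'R': array([[-0.75782109, -0.65241467, -0.00789303],
       [-0.38491203,  0.4568023 , -0.80198154],
       [ 0.52683007, -0.6047204 , -0.59729667]]), 't': array([0.41670099, 0.2737611 , 1.05753407])}
{'time': 0.1, 'qpos': array([-1.14098654e+00,  8.74106183e-02,  1.75222931e-01,  1.65976867e+00,
        7.43813642e-06,  1.57079989e+00]), 'qvel': array([-9.41635742e-04, -4.99054459e-04,  1.61797227e-03,  7.20615570e-05,
       -6.78420338e-04,  2.90406971e-04]), 'tau': array([ 2.01670091e-04, -5.21559799e+01,  4.65655768e+01,  1.60843640e-02,
       -5.51682433e-05, -2.28323319e-05]), 'eef_pos': array([ 0.22911106, -0.49981104,  0.2386558 ]), 'tool_rot': array([-5.67467620e-04,  9.76996897e-01,  2.13252731e-01, -1.20058747e-04]), 'force': array([ 0.66682931, -0.2488146 , -0.07640172]), 'moment': array([0.01110834, 0.02687089, 0.0205066 ]), 'grasp_force': 0.0, 'opening': 1.001474918505189}
```

View pics/scene0.png

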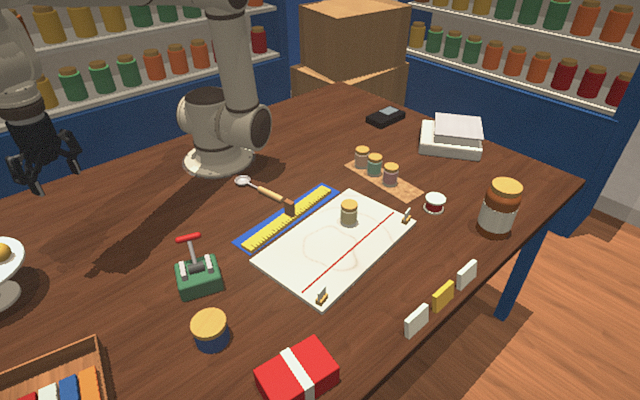

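View pics/side0.png

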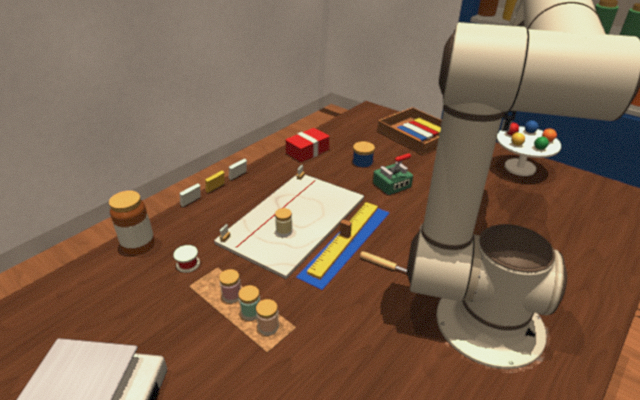

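The scene shows three jars on the cork mat on the left (scene lids about (362,150), (375,157), (391,168)). One jar is on the slab at (349,205), the ruler's block is at (290,208), and the tally lever is at (188,238). Next I'll measure by masks and rays.

```bash
cat > h.py <<'E'
from rig import arm, get_image, camera_params
import numpy as np, cv2
def ray(P,uv,wrist=False):
    uv=np.atleast_2d(np.asarray(uv,float)); f=200/np.tan(np.radians(P["vertical_fov"]/2))
    d=(uv-[P["cx"],P["cy"]])/f
    if wrist:
        r=np.linalg.norm(d,axis=1,keepdims=True)+1e-12
        c=np.hstack([d/r*np.sin(r),np.cos(r)])
    else: c=np.hstack([d,np.ones((len(d),1))])
    return -P["R"].T@P["t"], c@P["R"]
def cast(P,uv,z,wrist=False):
    o,d=ray(P,uv,wrist); return o+d*((z-o[2])/d[:,2])[:,None]
def tri(rays):
    A=np.zeros((3,3));b=np.zeros(3)
    for o,d in rays:
        d=d[0]/np.linalg.norm(d[0]);M=np.eye(3)-np.outer(d,d);A+=M;b+=M@o
    return np.linalg.solve(A,b)
def grab(n):
    P=camera_params(n); return get_image(n),P
def mask(im,lo,hi):
    return cv2.inRange(cv2.cvtColor(im,cv2.COLOR_RGB2HSV),np.array(lo),np.array(hi))
def blobs(m,amin=20):
    n,l,s,c=cv2.connectedComponentsWithStats(m)
    return [(c[i],s[i],l==i) for i in range(1,n) if s[i,4]>=amin]
def inside(pts,x0,x1,y0,y1): return (pts[:,0]>x0)&(pts[:,0]<x1)&(pts[:,1]>y0)&(pts[:,1]<y1)
def linefit(p):
    c=p.mean(0);_,_,v=np.linalg.svd(p-c,full_matrices=False);return c,v[0]
E
python3 - <<'E'
from h import *
for n in("scene","side"):
    im,P=grab(n)
    for nm,lo,hi,z in [("gold",(15,90,110),(28,255,255),.07),("red",(0,150,70),(6,255,255),.015),("red2",(174,150,70),(180,255,255),.015),("white",(0,0,150),(180,60,255),.015),("blue",(105,150,60),(125,255,255),.002),("yellow",(22,150,150),(32,255,255),.012),("green",(60,80,40),(90,255,255),.05)]:
        for c,s,l in blobs(mask(im,lo,hi),25):
            q=cast(P,c,z)[0]
            if .1<q[0]<.9 and abs(q[1])<.6: print(n,nm,c.round(1),s[:5],q.round(3))
E
```

```text
scene gold [361.9 148.9] [355 145  15  10  96] [0.383 0.338 0.07 ]
scene gold [374.9 156.5] [367 153  16   9 102] [0.445 0.334 0.07 ]
scene gold [390.1 185.2] [344 161  79  43 615] [0.586 0.246 0.07 ]
scene gold [390.2 166.6] [380 162  19  13 127] [0.519 0.325 0.07 ]
scene gold [507.  185.2] [492 176  31  20 438] [0.822 0.507 0.07 ]
scene gold [270.2 193.5] [257 186  27  16 147] [ 0.379 -0.045  0.07 ]
scene gold [284.6 219.6] [ 241  186   90   67 1186] [ 0.5   -0.086  0.07 ]
scene gold [348.8 204.8] [341 199  16  13 156] [0.57  0.087 0.07 ]
scene gold [323.  297.8] [319 293   9  10  39] [ 0.763 -0.186  0.07 ]
scene gold [207.6 322.5] [190 307  37  33 906] [ 0.652 -0.402  0.07 ]
scene red [433.4 207.5] [426 204  17   8  78] [0.702 0.318 0.015]
scene red [187.3 237. ] [175 232  26  12 172] [ 0.326 -0.291  0.015]
scene red [332.3 265. ] [302 236  64  57  69] [ 0.669 -0.068  0.015]
scene red [316.7 362.8] [ 290  334   50   65 1604] [ 0.844 -0.276  0.015]
scene red [277.2 380.5] [ 253  354   52   46 1573] [ 0.82  -0.357  0.015]
scene white [243.5 180.2] [234 175  24  13 142] [ 0.198 -0.02
[... 1777 characters left out ...]
  0.015]
side red [402.7 156.8] [395 153  16   8  86] [ 0.54  -0.498  0.015]
side red [187.3 264.4] [179 259  17  10  83] [0.681 0.342 0.015]
side white [307.6 137.2] [299 132  18  11  57] [ 0.898 -0.39   0.015]
side white [385.9 169.7] [381 166  11   9  40] [ 0.538 -0.386  0.015]
side white [291.3 222.9] [ 215  175  149  101 6692] [0.59  0.037 0.015]
side white [185.1 252.7] [174 245  24  17 307] [0.723 0.318 0.015]
side blue [345.1 251.3] [ 297  209   91   80 1063] [0.403 0.022 0.002]
side yellow [361.4 217. ] [350 202  27  34 413] [ 0.451 -0.121  0.012]
side yellow [328.9 255.9] [308 236  43  41 621] [0.419 0.074 0.012]
side green [389.7 180.2] [374 170  38  24 385] [ 0.466 -0.293  0.05 ]
```

```bash
cat > m.py <<'E'
from h import *
import sys
def edgefit(p,axis,v,tol=.012):
    # p in approx frame; coordinate `axis` near v
    s=p[abs(p[:,axis]-v)<tol]
    o=1-axis; s=s[abs(s[:,o])<(.14 if axis==0 else .06)]
    for _ in range(3):
        k=np.polyfit(s[:,o],s[:,axis],1); r=abs(s[:,axis]-np.polyval(k,s[:,o])); s=s[r<max(.0015,2*np.median(r))]
    return k,len(s)
def redline(n,im,P):
    d=im.astype(int); m=((d[:,:,0]-d[:,:,1]>40)&(d[:,:,0]-d[:,:,2]>40)&(d[:,:,0]>110))
    v,u=np.nonzero(m); w=d[v,u,0]-d[v,u,1]
    q=cast(P,np.c_[u,v],.015,n=="wrist")[:,:2]; return q,w
if __name__=="__main__":
  for n in("scene","side"):
    im,P=grab(n)
    q,w=redline(n,im,P); k=inside(q,.55,.73,-.2,.2); q=q[k]
    for _ in range(5):
        c,d=linefit(q); nrm=np.array([-d[1],d[0]]); r=abs((q-c)@nrm); q=q[r<max(.006,2*np.median(r))]
    if d[1]<0:d=-d
    X=np.array([d[1],-d[0]]); t=(q-c)@d
    print(n,"line c",c,"yaw",np.arctan2(X[1],X[0]),"ends",c+d*t.min(),c+d*t.max(),len(q),"spread",((q-c)@X).std())
    m=mask(im,(0,0,150),(180,60,255)); b=max(blobs(m),key=lambda b:b[1][4] if .5<cast(P,b[0],.015)[0][0]<.7 and 0<abs(cast(P,b[0],.015)[0][1])<.1 else 0)
    cs=max(cv2.findContours(b[2].astype(np.uint8),cv2.RETR_EXTERNAL,cv2.CHAIN_APPROX_NONE)[0],key=len)[:,0]
    pw=cast(P,cs,.015)[:,:2]
    mid=c+d*(t.min()+t.max())/2; o=mid-.052*X
    F=np.c_[(pw-o)@X,(pw-o)@d]
    for ax,v in((0,.125),(0,-.125),(1,.21),(1,-.21)): print(ax,v,*edgefit(F,ax,v))
    print("o",o)
    for b in blobs(mask(im,(15,90,110),(28,255,255)),25):
        if b[1][4]<400: 
            q=cast(P,b[0],.085)[0]
            if .3<q[0]<.75 and -.25<q[1]<.4: print("lid@.085",b[0],q.round(4),b[1][2:])
    # ruler: yellow + mat blue + block brown
    for nm,lo,hi,z in(("ruler",(20,120,120),(34,255,255),.012),("mat",(105,120,40),(125,255,255),.002)):
        mm=mask(im,lo,hi);v,u=np.nonzero(mm);q=cast(P,np.c_[u,v],z)[:,:2];k=inside(q,.33,.50,-.22,.22)
        k[k]&=((q[k]-o)@X<-.13)
        if k.sum()>50: print(nm,cv2.minAreaRect(np.float32(q[k])*1000),k.sum())
    cr=im[170:310,160:440] if n=="scene" else im[130:350,190:430]
    cv2.imwrite(f"pics/{n}_c.png",cv2.resize(cr[:,:,::-1],None,fx=2.6,fy=2.6,interpolation=cv2.INTER_CUBIC))
E
python3 m.py
```

```text
scene line c [ 0.66227521 -0.01198547] yaw 0.12502604265508302 ends [ 0.68355687 -0.18131545] [0.63572017 0.19930276] 234 spread 0.0017567393329437886
0 0.125 [-0.00018128  0.1251789 ] 64
0 -0.125 [ 0.00695491 -0.12326931] 56
1 0.21 [-0.01529454  0.21340281] 31
1 -0.21 [-1.78500911e-05 -2.04453762e-01] 35
o [0.60804441 0.00250923]
lid@.085 [362.05319149 148.88297872] [0.3996 0.3194 0.085 ] [15 10 94]
lid@.085 [374.96969697 156.41414141] [0.4607 0.3157 0.085 ] [15 10 99]
lid@.085 [391.15178571 166.05357143] [0.5335 0.3105 0.085 ] [ 15  10 112]
lid@.085 [270.16326531 193.52380952] [ 0.3965 -0.0559  0.085 ] [ 27  16 147]
lid@.085 [348.82278481 204.74683544] [0.5831 0.0734 0.085 ] [ 17  13 158]
ruler ((439.1452331542969, -23.191741943359375), (46.750152587890625, 353.3779296875), 9.640231132507324) 1056
mat ((426.16497802734375, -15.475448608398438), (78.51424407958984, 376.5746765136719), 6.816717147827148) 693
side line c [0.65884015 0.02619147] yaw 0.12269768304221622 ends [ 0.68414657 -0.17902269] [0.63745664 0.19959404] 194 spread 0.002312044915939113
0 0.125 [-0.00276213  0.1209377
[... 226 characters left out ...]
82.82       213.09333333] [0.5763 0.0832 0.085 ] [ 17  12 150]
lid@.085 [283.68333333 226.45833333] [0.5344 0.1241 0.085 ] [ 14  15 120]
lid@.085 [224.53846154 235.28205128] [0.6272 0.2498 0.085 ] [11  7 39]
lid@.085 [228.18382353 276.34926471] [0.5072 0.3419 0.085 ] [ 22  18 272]
lid@.085 [206.2 287.8] [0.518  0.3984 0.085 ] [12  9 35]
lid@.085 [248.35395189 292.88659794] [0.4333 0.3468 0.085 ] [ 22  17 291]
lid@.085 [266.21518987 307.41139241] [0.3727 0.3505 0.085 ] [ 22  19 316]
ruler ((398.775634765625, -27.838333129882812), (119.95970916748047, 356.88671875), 10.39302921295166) 1131
mat ((424.67779541015625, -11.8818359375), (79.51133728027344, 379.4805908203125), 6.67469596862793) 1151
```

View pics/scene_c.png

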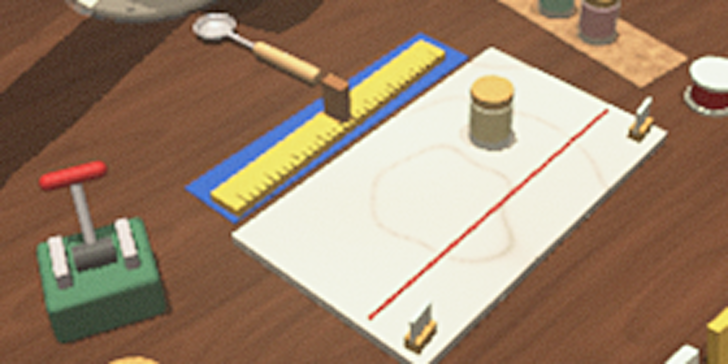

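View pics/side_c.png

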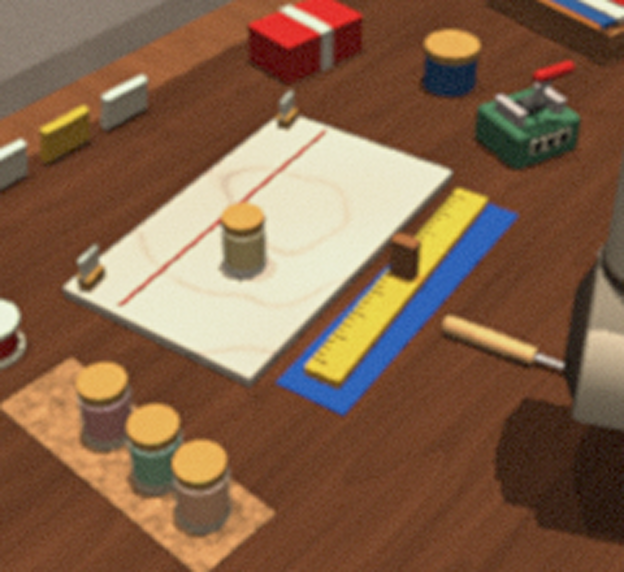

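Line frame: the middle of the near edge is at about (0.657, 0.015), yaw 0.124. The slab jar is at (0.580, 0.078), with its centre 69 mm behind the line. New jars are at about (0.383, 0.340), (0.445, 0.336) and (0.520, 0.329). I'll rotate the tool square to the world and head for the first one.

>>> inch_along:
  plan:
    - {"rot": [0,0,0.12]}
    - {"rot": [0,0,0.24]}
    - {"rot": [0,0,0.36]}
    - {"rot": [0,0,0.43]}
    - {"rot": [0,0,0.43]}
  aperture: 1.0

```text
time: 0.72
eef_pos: [0.2291, -0.5, 0.2392]
tool_rot: [-0.0, 1.0, -0.002, -0.0]
force: [0.4, -0.4, -0.6]
opening: 1.0
grasp_force: 0.0
```

>>> inch_along:
  plan:
    - {"xyz": [0.01,-0.04,0.002]}
    - {"xyz": [0.02,-0.08,0.005]}
    - {"xyz": [0.03,-0.12,0.01]}
    - {"xyz": [0.03,-0.16,0.01]}
    - {"xyz": [0.03,-0.2,0.01]}

```text
time: 1.13
eef_pos: [0.259, -0.2981, 0.2286]
tool_rot: [-0.0, 1.0, 0.001, -0.0]
force: [0.3, 0.7, 0.7]
opening: 1.0
grasp_force: 0.0
```

>>> inch_along:
  plan:
    - {"xyz": [0.01,-0.04,0.002]}
    - {"xyz": [0.02,-0.08,0.005]}
    - {"xyz": [0.03,-0.12,0.01]}
    - {"xyz": [0.03,-0.16,0.01]}
    - {"xyz": [0.03,-0.2,0.01]}

```text
time: 1.55
eef_pos: [0.2888, -0.0983, 0.2191]
tool_rot: [0.0, 1.0, 0.001, 0.0]
force: [0.9, 1.8, -0.5]
opening: 1.003
grasp_force: 0.0
```

>>> inch_along:
  plan:
    - {"xyz": [0.01,-0.04,0.002]}
    - {"xyz": [0.02,-0.08,0.005]}
    - {"xyz": [0.03,-0.12,0.01]}
    - {"xyz": [0.03,-0.16,0.01]}
    - {"xyz": [0.03,-0.2,0.01]}

```text
time: 1.97
eef_pos: [0.3208, 0.0202, 0.2092]
tool_rot: [-0.015, 1.0, 0.02, -0.001]
force: [-0.2, 0.1, -0.0]
opening: 1.0
grasp_force: 0.0
```

```bash
python3 -c "
from rig import arm, get_image, camera_params
s=arm.read_state();print(s['qpos'],s['tool_rot'])"
```

```text
[ 0.03742038 -0.46787196 -0.35288093  1.68672905  0.02953741  3.13835447] [-1.47579651e-02  9.99684365e-01  2.03187120e-02 -7.23122021e-04]
```

>>> inch_along:
  plan:
    - {"rot": [0,0,-0.12]}
    - {"rot": [0,0,-0.24]}
    - {"rot": [0,0,-0.36]}
    - {"rot": [0,0,-0.48]}
    - {"rot": [0,0,-0.6]}

```text
time: 2.38
eef_pos: [0.3208, 0.0174, 0.2096]
tool_rot: [-0.014, 0.949, 0.314, 0.004]
force: [0.4, 0.4, 0.1]
opening: 1.003
grasp_force: 0.0
```

>>> inch_along:
  plan:
    - {"rot": [0,0,-0.12]}
    - {"rot": [0,0,-0.24]}
    - {"rot": [0,0,-0.36]}
    - {"rot": [0,0,-0.48]}
    - {"rot": [0,0,-0.6]}

```text
time: 2.8
eef_pos: [0.3208, 0.0173, 0.2096]
tool_rot: [-0.012, 0.814, 0.58, 0.008]
force: [0.2, -0.2, 1.6]
opening: 0.999
grasp_force: 0.0
```

>>> inch_along:
  plan:
    - {"rot": [0,0,-0.12]}
    - {"rot": [0,0,-0.24]}
    - {"rot": [0,0,-0.36]}
    - {"rot": [0,0,-0.48]}
    - {"rot": [0,0,-0.6]}

```text
time: 3.22
eef_pos: [0.3208, 0.0174, 0.2096]
tool_rot: [-0.009, 0.607, 0.795, 0.011]
force: [-0.2, -0.6, 0.0]
opening: 1.0
grasp_force: 0.0
```

>>> inch_along:
  plan:
    - {"rot": [0,0,-0.12]}
    - {"rot": [0,0,-0.24]}
    - {"rot": [0,0,-0.36]}
    - {"rot": [0,0,-0.48]}
    - {"rot": [0,0,-0.6]}

```text
time: 3.63
eef_pos: [0.3208, 0.0173, 0.2096]
tool_rot: [-0.005, 0.345, 0.939, 0.013]
force: [-0.5, -0.4, 0.3]
opening: 0.996
grasp_force: 0.0
```

>>> inch_along:
  plan:
    - {"rot": [0,0,-0.12]}
    - {"rot": [0,0,-0.24]}
    - {"rot": [0,0,-0.36]}
    - {"rot": [0,0,-0.48]}
    - {"rot": [0,0,-0.6]}

```text
time: 4.05
eef_pos: [0.3208, 0.0173, 0.2096]
tool_rot: [-0.001, 0.052, 0.999, 0.014]
force: [0.4, 0.3, 0.2]
opening: 1.001
grasp_force: 0.0
```

```bash
cat > w.py <<'E'
# shift to a world target (x y z phi) in the tool's axes; args: repeated targets
import sys
from h import *
from scipy.spatial.transform import Rotation as Ro
s=arm.read_state(); p=s['eef_pos']; R=Ro.from_quat(s['tool_rot'],scalar_first=True)
a=[float(v) for v in sys.argv[1:]]
print("q",s['qpos'].round(2),"pos",p.round(4),"phi",round(np.arctan2(R.as_matrix()[1,0],R.as_matrix()[0,0])%(2*np.pi),4))
for i in range(0,len(a),4):
    T=Ro.from_euler('z',a[i+3])*Ro.from_euler('x',np.pi)
    print("shift",(R.inv().apply(np.array(a[i:i+3])-p)).round(4),"rot",(R.inv()*T).as_rotvec().round(4)); p=np.array(a[i:i+3]);R=T
E
python3 w.py .3825 .34 .13 3.1416
```

```text
q [ 0.03 -0.47 -0.35  1.69  0.03  0.13] pos [0.3208 0.0173 0.2096] phi 3.038
shift [-0.0283  0.325   0.0886] rot [ 0.0282 -0.0027 -0.1036]
```

>>> inch_along:
  plan:
    - {"xyz": [0,0.04,0],"rot": [0.028,-0.003,-0.104]}
    - {"xyz": [-0.01,0.08,0.01],"rot": [0.028,-0.003,-0.104]}
    - {"xyz": [-0.015,0.12,0.02],"rot": [0.028,-0.003,-0.104]}
    - {"xyz": [-0.02,0.16,0.03],"rot": [0.028,-0.003,-0.104]}
    - {"xyz": [-0.02,0.19,0.03],"rot": [0.028,-0.003,-0.104]}

```text
time: 4.47
eef_pos: [0.3617, 0.2069, 0.1832]
tool_rot: [-0.0, 0.003, 1.0, -0.0]
force: [0.5, -0.2, 0.2]
opening: 0.999
grasp_force: 0.0
```

```bash
python3 w.py .3825 .34 .13 3.1416 .3825 .34 .034 3.1416
```

```text
q [ 0.52 -0.24 -0.24  1.57  0.    0.52] pos [0.3617 0.2069 0.1832] phi 3.1363
shift [-0.0201  0.1332  0.0531] rot [-0.0004 -0.0009 -0.0053]
shift [ 0.    -0.     0.096] rot [0. 0. 0.]
```

>>> inch_along:
  plan:
    - {"xyz": [-0.01,0.04,0.01]}
    - {"xyz": [-0.015,0.08,0.03],"rot": [0,0,-0.005]}
    - {"xyz": [-0.02,0.12,0.05],"rot": [0,0,-0.005]}
    - {"xyz": [-0.02,0.133,0.053],"rot": [0,0,-0.005]}
    - {"xyz": [-0.02,0.133,0.053],"rot": [0,0,-0.005]}

```text
time: 4.88
eef_pos: [0.3818, 0.3403, 0.1291]
tool_rot: [-0.001, -0.001, 1.0, -0.001]
force: [-0.0, 0.8, -0.4]
opening: 0.998
grasp_force: 0.0
```

>>> inch_along:
  plan:
    - {"xyz": [0,0,0.03]}
    - {"xyz": [0,0,0.06]}
    - {"xyz": [0,0,0.085]}
    - {"xyz": [0,0,0.096]}
    - {"xyz": [0,0,0.096]}

```text
time: 5.3
eef_pos: [0.3812, 0.3368, 0.0337]
tool_rot: [-0.001, 0.0, 1.0, -0.001]
force: [0.7, 0.2, 0.6]
opening: 0.999
grasp_force: 0.0
```

>>> inch_along:
  plan:
    - {}
    - {}
    - {}
    - {}
    - {}
  aperture: 0.3
  grip_force: 40

```text
time: 5.72
eef_pos: [0.3826, 0.3399, 0.0379]
tool_rot: [0.001, -0.001, 1.0, 0.001]
force: [-0.6, -0.4, 5.7]
opening: 0.573
grasp_force: 40.6
```

>>> inch_along:
  plan:
    - {}
    - {}
    - {}
    - {}
    - {}
  aperture: 0.3

```text
time: 6.13
eef_pos: [0.3826, 0.3399, 0.0379]
tool_rot: [0.001, -0.001, 1.0, 0.001]
force: [0.4, -0.4, 5.9]
opening: 0.577
grasp_force: 40.6
```

>>> inch_along:
  plan:
    - {"xyz": [0,0,-0.02]}
    - {"xyz": [0,0,-0.06]}
    - {"xyz": [0,0,-0.1]}
    - {"xyz": [0,0,-0.11]}
    - {"xyz": [0,0,-0.11]}

```text
time: 6.55
eef_pos: [0.3831, 0.3405, 0.1504]
tool_rot: [0.003, -0.001, 1.0, 0.003]
force: [-0.4, 0.3, -0.7]
opening: 0.576
grasp_force: 42.3
```

>>> inch_along:
  plan:
    - {"xyz": [-0.015,-0.03,0],"rot": [0,0,0.12]}
    - {"xyz": [-0.03,-0.065,0],"rot": [0,0,0.24]}
    - {"xyz": [-0.045,-0.1,0],"rot": [0,0,0.36]}
    - {"xyz": [-0.06,-0.135,0],"rot": [0,0,0.48]}
    - {"xyz": [-0.075,-0.17,0],"rot": [0,0,0.6]}

```text
time: 6.97
eef_pos: [0.4567, 0.1675, 0.1442]
tool_rot: [-0.001, 0.297, 0.955, -0.0]
force: [0.2, 0.7, -1.2]
opening: 0.575
grasp_force: 42.3
```

```bash
python3 w.py .5975 -.066 .148 1.5708 .5975 -.066 .052 1.5708
```

```text
q [ 0.35 -0.08 -0.17  1.48  0.    0.95] pos [0.4567 0.1675 0.1442] phi 2.5381
shift [-0.2485 -0.1124 -0.004 ] rot [-1.300e-03 -6.000e-04  9.673e-01]
shift [-0.    -0.     0.096] rot [0. 0. 0.]
```

>>> inch_along:
  plan:
    - {"xyz": [-0.037,-0.016,0],"rot": [0,0,0.12]}
    - {"xyz": [-0.074,-0.033,0],"rot": [0,0,0.24]}
    - {"xyz": [-0.11,-0.05,0],"rot": [0,0,0.36]}
    - {"xyz": [-0.147,-0.066,0],"rot": [0,0,0.48]}
    - {"xyz": [-0.184,-0.083,0],"rot": [0,0,0.6]}

```text
time: 7.38
eef_pos: [0.5624, -0.0049, 0.144]
tool_rot: [-0.001, 0.566, 0.824, -0.0]
force: [0.4, 1.2, -1.4]
opening: 0.578
grasp_force: 42.4
```

```bash
python3 w.py .5975 -.066 .148 1.5708 .5975 -.066 .052 1.5708
```

```text
q [-0.01  0.1   0.01  1.48  0.    1.2 ] pos [ 0.5624 -0.0049  0.144 ] phi 1.9374
shift [-0.0696  0.0109 -0.0041] rot [-0.0013 -0.0008  0.3666]
shift [-0.    -0.     0.096] rot [0. 0. 0.]
```

>>> inch_along:
  plan:
    - {"xyz": [-0.03,0.005,0],"rot": [0,0,0.12]}
    - {"xyz": [-0.06,0.01,0],"rot": [0,0,0.24]}
    - {"xyz": [-0.07,0.011,0],"rot": [0,0,0.366]}
    - {"xyz": [-0.07,0.011,0],"rot": [0,0,0.366]}
    - {"xyz": [-0.07,0.011,0],"rot": [0,0,0.366]}

```text
time: 7.8
eef_pos: [0.5973, -0.0645, 0.1438]
tool_rot: [-0.001, 0.704, 0.71, -0.001]
force: [0.2, 0.4, -1.6]
opening: 0.575
grasp_force: 42.4
```

>>> inch_along:
  plan:
    - {"xyz": [0,0,0.035]}
    - {"xyz": [0,0,0.065]}
    - {"xyz": [0,0,0.08]}
    - {"xyz": [0,0,0.088]}
    - {"xyz": [0,0,0.092]}

```text
time: 8.22
eef_pos: [0.5968, -0.063, 0.052]
tool_rot: [-0.001, 0.704, 0.711, -0.0]
force: [0.3, 0.9, -1.1]
opening: 0.576
grasp_force: 42.5
```

>>> inch_along:
  plan:
    - {}
    - {}

```text
time: 8.38
eef_pos: [0.5983, -0.0637, 0.0547]
tool_rot: [0.0, 0.704, 0.71, 0.001]
force: [-0.1, -0.3, -1.1]
opening: 0.58
grasp_force: 42.5
```

```bash
python3 w.py .5975 -.066 .052 1.5708
```

```text
q [-0.11  0.22 -0.04  1.32  0.    1.46] pos [ 0.5983 -0.0637  0.0547] phi 1.5788
shift [-0.0023 -0.0009  0.0027] rot [ 0.0016 -0.0004  0.008 ]
```

>>> inch_along:
  plan:
    - {"xyz": [0,0,0.002]}
    - {"xyz": [0,0,0.003]}
    - {"xyz": [0,0,0.003]}
    - {"xyz": [0,0,0.003]}

```text
time: 8.72
eef_pos: [0.5982, -0.0641, 0.051]
tool_rot: [0.0, 0.705, 0.709, 0.0]
force: [0.8, 0.9, -0.4]
opening: 0.576
grasp_force: 42.5
```

>>> inch_along:
  plan:
    - {"xyz": [0,0,0.001]}
    - {"xyz": [0,0,0.001]}
    - {"xyz": [0,0,0.001]}

```text
time: 8.97
eef_pos: [0.5983, -0.064, 0.0509]
tool_rot: [0.0, 0.705, 0.709, 0.001]
force: [-2.3, 1.7, 7.7]
opening: 0.579
grasp_force: 43.4
```

>>> inch_along:
  plan:
    - {}
    - {}
    - {}
  aperture: 0.9

```text
time: 9.22
eef_pos: [0.598, -0.0642, 0.0495]
tool_rot: [-0.0, 0.705, 0.709, 0.0]
force: [0.3, 0.1, 0.3]
opening: 0.902
grasp_force: 0.0
```

>>> inch_along:
  plan:
    - {"xyz": [0,0,-0.02]}
    - {"xyz": [0,0,-0.06]}
    - {"xyz": [0,0,-0.1]}
    - {"xyz": [0.03,0,-0.11],"rot": [0,0,-0.1]}
    - {"xyz": [0.06,-0.02,-0.11],"rot": [0,0,-0.2]}
  aperture: 1.0

```text
time: 9.63
eef_pos: [0.5807, -0.0046, 0.1632]
tool_rot: [0.003, 0.63, 0.777, 0.002]
force: [1.2, 1.6, 0.0]
opening: 1.004
grasp_force: 0.0
```

```bash
python3 w.py .445 .336 .14 3.1416
```

```text
q [-0.01  0.14  0.08  1.51  0.    1.35] pos [ 0.5807 -0.0046  0.1632] phi 1.779
shift [ 0.3613 -0.0626  0.0224] rot [ 0.0051  0.0056 -1.3626]
```

>>> inch_along:
  plan:
    - {"xyz": [0.04,-0.007,0],"rot": [0,0,-0.12]}
    - {"xyz": [0.08,-0.014,0],"rot": [0,0,-0.24]}
    - {"xyz": [0.12,-0.021,0],"rot": [0,0,-0.36]}
    - {"xyz": [0.16,-0.028,0],"rot": [0,0,-0.48]}
    - {"xyz": [0.2,-0.035,0],"rot": [0,0,-0.6]}

```text
time: 10.05
eef_pos: [0.5012, 0.1858, 0.1597]
tool_rot: [0.0, 0.37, 0.929, 0.0]
force: [0.7, -0.2, -0.5]
opening: 1.0
grasp_force: 0.0
```

```bash
python3 w.py .445 .336 .14 3.1416
```

```text
q [ 0.35  0.03 -0.03  1.5   0.    1.11] pos [0.5012 0.1858 0.1597] phi 2.3829
shift [0.1441 0.0703 0.0197] rot [ 7.000e-04  1.000e-04 -7.587e-01]
```

>>> inch_along:
  plan:
    - {"xyz": [0.035,0.017,0.005],"rot": [0,0,-0.12]}
    - {"xyz": [0.07,0.035,0.01],"rot": [0,0,-0.24]}
    - {"xyz": [0.105,0.051,0.015],"rot": [0,0,-0.36]}
    - {"xyz": [0.13,0.065,0.02],"rot": [0,0,-0.48]}
    - {"xyz": [0.144,0.07,0.02],"rot": [0,0,-0.6]}

```text
time: 10.47
eef_pos: [0.4451, 0.3373, 0.1384]
tool_rot: [-0.001, 0.078, 0.997, 0.0]
force: [0.7, -0.4, -0.3]
opening: 1.001
grasp_force: 0.0
```

>>> inch_along:
  plan:
    - {"rot": [0,0,-0.1]}
    - {"rot": [0,0,-0.159]}
    - {"rot": [0,0,-0.159]}
    - {"rot": [0,0,-0.159]}

```text
time: 10.8
eef_pos: [0.4467, 0.3345, 0.1396]
tool_rot: [-0.0, 0.004, 1.0, 0.0]
force: [0.6, 0.4, 0.4]
opening: 1.001
grasp_force: 0.0
```

```bash
python3 w.py .445 .336 .035 3.1416
```

```text
q [ 0.64  0.09 -0.01  1.47  0.    0.65] pos [0.4467 0.3345 0.1396] phi 3.1343
shift [0.0017 0.0015 0.1046] rot [ 0.0004 -0.0001 -0.0073]
```

>>> inch_along:
  plan:
    - {"xyz": [0,0,0.035]}
    - {"xyz": [0.002,0,0.07]}
    - {"xyz": [0.002,0.001,0.095]}
    - {"xyz": [0.002,0.001,0.105]}
    - {"xyz": [0.002,0.001,0.105]}

```text
time: 11.22
eef_pos: [0.4436, 0.3344, 0.0323]
tool_rot: [-0.002, 0.004, 1.0, -0.001]
force: [-0.7, -0.1, -0.2]
opening: 0.998
grasp_force: 0.0
```

>>> inch_along:
  plan:
    - {}
    - {}
    - {}
    - {}
    - {}
  aperture: 0.3
  grip_force: 40

```text
time: 11.63
eef_pos: [0.4458, 0.3364, 0.037]
tool_rot: [0.001, 0.003, 1.0, 0.001]
force: [-0.5, -0.2, 4.8]
opening: 0.579
grasp_force: 40.8
```

>>> inch_along:
  plan:
    - {"xyz": [0,0,-0.02]}
    - {"xyz": [0,0,-0.06]}
    - {"xyz": [0,0,-0.1]}
    - {"xyz": [0,0,-0.11]}
    - {"xyz": [0,0,-0.11]}

```text
time: 12.05
eef_pos: [0.4464, 0.3368, 0.1499]
tool_rot: [0.003, 0.003, 1.0, 0.003]
force: [-0.5, -0.4, -1.4]
opening: 0.577
grasp_force: 42.1
```

>>> inch_along:
  plan:
    - {"xyz": [-0.015,-0.033,0],"rot": [0,0,0.12]}
    - {"xyz": [-0.03,-0.068,0],"rot": [0,0,0.24]}
    - {"xyz": [-0.045,-0.1,0],"rot": [0,0,0.36]}
    - {"xyz": [-0.06,-0.135,0],"rot": [0,0,0.48]}
    - {"xyz": [-0.075,-0.17,0],"rot": [0,0,0.6]}

```text
time: 12.47
eef_pos: [0.5189, 0.1635, 0.1437]
tool_rot: [-0.0, 0.301, 0.954, -0.0]
force: [1.0, 1.4, -1.1]
opening: 0.577
grasp_force: 42.3
```

```bash
python3 w.py .5885 .0065 .145 1.5708
```

```text
q [ 0.31  0.06 -0.04  1.47  0.    0.92] pos [0.5189 0.1635 0.1437] phi 2.5308
shift [-0.1471 -0.0887 -0.0014] rot [-6.0e-04 -6.0e-04  9.6e-01]
```

>>> inch_along:
  plan:
    - {"xyz": [-0.03,-0.018,0],"rot": [0,0,0.12]}
    - {"xyz": [-0.06,-0.036,0],"rot": [0,0,0.24]}
    - {"xyz": [-0.09,-0.054,0],"rot": [0,0,0.36]}
    - {"xyz": [-0.12,-0.072,0],"rot": [0,0,0.48]}
    - {"xyz": [-0.147,-0.089,0],"rot": [0,0,0.6]}

```text
time: 12.88
eef_pos: [0.5893, 0.0062, 0.1435]
tool_rot: [-0.0, 0.57, 0.822, -0.0]
force: [0.4, 0.4, -1.7]
opening: 0.578
grasp_force: 42.3
```

>>> inch_along:
  plan:
    - {"rot": [0,0,0.12]}
    - {"rot": [0,0,0.24]}
    - {"rot": [0,0,0.36]}
    - {"rot": [0,0,0.36]}
    - {"rot": [0,0,0.36]}

```text
time: 13.3
eef_pos: [0.5888, 0.0082, 0.1437]
tool_rot: [-0.001, 0.704, 0.71, -0.0]
force: [-0.8, -0.2, -2.0]
opening: 0.572
grasp_force: 42.3
```

```bash
python3 w.py .5885 .0065 .0505 1.5708
```

```text
q [0.01 0.17 0.08 1.48 0.   1.58] pos [0.5888 0.0082 0.1437] phi 1.58
shift [-0.0018 -0.0002  0.0932] rot [-0.001  -0.0004  0.0092]
```

>>> inch_along:
  plan:
    - {"xyz": [-0.002,0,0.035]}
    - {"xyz": [-0.002,0,0.065]}
    - {"xyz": [-0.002,0,0.08]}
    - {"xyz": [-0.002,0,0.088]}
    - {"xyz": [-0.002,0,0.09]}

```text
time: 13.72
eef_pos: [0.5881, 0.0065, 0.0528]
tool_rot: [-0.001, 0.704, 0.71, -0.001]
force: [-0.5, 0.5, -1.6]
opening: 0.578
grasp_force: 42.3
```

>>> inch_along:
  plan:
    - {"xyz": [0,0,0.001]}
    - {"xyz": [0,0,0.002]}
    - {"xyz": [0,0,0.003]}
    - {"xyz": [0,0,0.003]}

```text
time: 14.05
eef_pos: [0.5896, 0.0063, 0.0525]
tool_rot: [0.0, 0.705, 0.709, 0.001]
force: [-0.4, -0.0, -0.9]
opening: 0.578
grasp_force: 42.3
```

>>> inch_along:
  plan:
    - {"xyz": [0,0,0.001]}
    - {"xyz": [0,0,0.002]}
    - {"xyz": [0,0,0.002]}
    - {"xyz": [0,0,0.002]}

```text
time: 14.38
eef_pos: [0.5894, 0.0064, 0.05]
tool_rot: [0.0, 0.705, 0.709, 0.001]
force: [-0.3, 0.6, 2.7]
opening: 0.576
grasp_force: 42.6
```

>>> inch_along:
  plan:
    - {}
    - {}
    - {}
  aperture: 0.9

```text
time: 14.63
eef_pos: [0.589, 0.0063, 0.0494]
tool_rot: [-0.0, 0.705, 0.709, 0.0]
force: [-0.5, -0.3, -0.4]
opening: 0.899
grasp_force: 0.0
```

>>> inch_along:
  plan:
    - {"xyz": [0,0,-0.02]}
    - {"xyz": [0,0,-0.06]}
    - {"xyz": [0,0,-0.1]}
    - {"xyz": [0.03,0,-0.11],"rot": [0,0,-0.1]}
    - {"xyz": [0.06,0,-0.11],"rot": [0,0,-0.2]}
  aperture: 1.0

```text
time: 15.05
eef_pos: [0.5905, 0.066, 0.1642]
tool_rot: [0.002, 0.63, 0.776, 0.003]
force: [0.8, 0.5, 0.0]
opening: 1.002
grasp_force: 0.0
```

```bash
python3 - <<'E'
from h import *
for n in("scene","side"):
    im,P=grab(n)
    for z in(.072,.085):
      for b in blobs(mask(im,(15,90,110),(28,255,255)),25):
        if b[1][4]<400:
            q=cast(P,b[0],z)[0]
            if .35<q[0]<.7 and -.2<q[1]<.4: print(n,z,b[0].round(1),q.round(4),b[1][2:])
E
python3 w.py .5195 .329 .14 3.1416
```

```text
scene 0.072 [350.8 167.3] [0.4401 0.2261 0.072 ] [12  8 31]
scene 0.072 [270.4 193.6] [ 0.3824 -0.046   0.072 ] [ 27  16 161]
scene 0.072 [348.8 205.1] [0.573  0.0842 0.072 ] [ 16  13 169]
scene 0.072 [333.2 217.9] [0.584  0.0138 0.072 ] [ 18  15 209]
scene 0.072 [315.1 232.3] [ 0.5946 -0.0601  0.072 ] [ 18  15 214]
scene 0.085 [350.8 167.3] [0.4539 0.2114 0.085 ] [12  8 31]
scene 0.085 [270.4 193.6] [ 0.3972 -0.0557  0.085 ] [ 27  16 161]
scene 0.085 [348.8 205.1] [0.5843 0.0722 0.085 ] [ 16  13 169]
scene 0.085 [333.2 217.9] [0.5951 0.003  0.085 ] [ 18  15 209]
scene 0.085 [315.1 232.3] [ 0.6055 -0.0694  0.085 ] [ 18  15 214]
side 0.072 [311.  188.2] [ 0.6082 -0.0733  0.072 
[... 388 characters left out ...]
e 0.072 [252.8 303.7] [0.4116 0.355  0.072 ] [ 25  13 120]
side 0.072 [271.2 317.9] [0.3524 0.3567 0.072 ] [ 29  19 176]
side 0.085 [311.  188.2] [ 0.5958 -0.059   0.085 ] [ 15  11 119]
side 0.085 [298.2 199.6] [0.5861 0.0088 0.085 ] [ 20  12 158]
side 0.085 [283.  220.5] [0.5534 0.1069 0.085 ] [ 16  24 284]
side 0.085 [224.9 235.8] [0.6251 0.2505 0.085 ] [10 10 46]
side 0.085 [226.  276.6] [0.5106 0.3457 0.085 ] [ 31  17 333]
side 0.085 [213.8 293.7] [0.4908 0.3987 0.085 ] [ 14  17 100]
side 0.085 [252.8 303.7] [0.4025 0.3621 0.085 ] [ 25  13 120]
q [0.12 0.17 0.12 1.51 0.   1.48] pos [0.5891 0.0693 0.1605] phi 1.7829
shift [ 0.2685 -0.0134  0.0208] rot [ 2.4000e-03  4.0000e-04 -1.3587e+00]
```

>>> inch_along:
  plan:
    - {"xyz": [0.03,-0.002,0],"rot": [0,0,-0.12]}
    - {"xyz": [0.06,-0.003,0],"rot": [0,0,-0.24]}
    - {"xyz": [0.1,-0.005,0],"rot": [0,0,-0.36]}
    - {"xyz": [0.13,-0.007,0.01],"rot": [0,0,-0.48]}
    - {"xyz": [0.165,-0.009,0.01],"rot": [0,0,-0.6]}

```text
time: 15.57
eef_pos: [0.5453, 0.2265, 0.1479]
tool_rot: [-0.001, 0.371, 0.929, -0.001]
force: [0.1, -0.5, 0.4]
opening: 0.999
grasp_force: 0.0
```

```bash
python3 w.py .5195 .329 .14 3.1416
```

```text
q [0.39 0.17 0.09 1.49 0.   1.15] pos [0.5453 0.2265 0.1479] phi 2.3811
shift [0.0893 0.0564 0.0079] rot [-0.0012 -0.0014 -0.7605]
```

>>> inch_along:
  plan:
    - {"xyz": [0.03,0.02,0],"rot": [0,0,-0.12]}
    - {"xyz": [0.06,0.04,0.004],"rot": [0,0,-0.24]}
    - {"xyz": [0.08,0.05,0.008],"rot": [0,0,-0.36]}
    - {"xyz": [0.089,0.056,0.008],"rot": [0,0,-0.48]}
    - {"xyz": [0.089,0.056,0.008],"rot": [0,0,-0.6]}

```text
time: 15.98
eef_pos: [0.5198, 0.33, 0.1406]
tool_rot: [-0.001, 0.079, 0.997, -0.0]
force: [0.3, 0.2, 0.1]
opening: 1.001
grasp_force: 0.0
```

>>> inch_along:
  plan:
    - {"rot": [0,0,-0.1]}
    - {"rot": [0,0,-0.16]}
    - {"rot": [0,0,-0.16]}
    - {"rot": [0,0,-0.16]}

```text
time: 16.32
eef_pos: [0.5209, 0.3277, 0.1413]
tool_rot: [-0.0, 0.004, 1.0, 0.0]
force: [0.2, -0.1, 0.5]
opening: 1.001
grasp_force: 0.0
```

```bash
python3 - <<'E'
from h import *
im,P=grab("side")
for b in blobs(mask(im,(15,90,110),(28,255,255)),25):
    q=cast(P,b[0],.072)[0]
    if .35<q[0]<.7 and .2<q[1]<.4: print(b[0].round(1),q.round(4),b[1])
im,P=grab("wrist"); cv2.imwrite("pics/w1.png",im[:,:,::-1])
E
python3 w.py .5195 .329 .035 3.1416
```

```text
[225.1 235.7] [0.6378 0.2407 0.072 ] [220 231  10  11  47]
[225.9 276. ] [0.523  0.3372 0.072 ] [211 269  28  16 266]
[211.1 291.3] [0.5118 0.3915 0.072 ] [208 287   9   9  27]
q [0.56 0.23 0.15 1.49 0.   0.57] pos [0.5209 0.3277 0.1415] phi 3.1337
shift [0.0014 0.0013 0.1065] rot [ 0.0002 -0.0002 -0.0079]
```

View pics/w1.png

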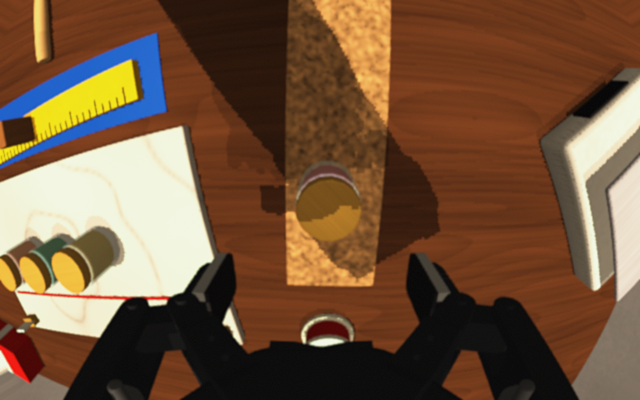

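The wrist view shows the last jar's lid at (328,208), between the fingers in column. I'll check its position by casting the ray, then grasp it.

```bash
python3 - <<'E'
from h import *
print(cast(camera_params("wrist"),[[328,208]],.072,True))
E
```

```text
[[0.51498267 0.33098087 0.072     ]]
```

>>> inch_along:
  plan:
    - {"xyz": [0,0,0.035]}
    - {"xyz": [0.001,0.001,0.07]}
    - {"xyz": [0.001,0.001,0.095]}
    - {"xyz": [0.001,0.001,0.106]}
    - {"xyz": [0.001,0.001,0.106]}

```text
time: 16.83
eef_pos: [0.5185, 0.328, 0.0328]
tool_rot: [-0.002, 0.003, 1.0, -0.001]
force: [1.1, -0.2, -0.4]
opening: 1.002
grasp_force: 0.0
```

>>> inch_along:
  plan:
    - {}
    - {}
    - {}
    - {}
    - {}
  aperture: 0.3
  grip_force: 40

```text
time: 17.25
eef_pos: [0.521, 0.33, 0.0383]
tool_rot: [0.002, 0.003, 1.0, 0.001]
force: [-0.3, 1.6, 5.4]
opening: 0.577
grasp_force: 40.9
```

>>> inch_along:
  plan:
    - {"xyz": [0,0,-0.02]}
    - {"xyz": [0,0,-0.06]}
    - {"xyz": [0,0,-0.1]}
    - {"xyz": [0,0,-0.11]}
    - {"xyz": [0,0,-0.11]}

```text
time: 17.67
eef_pos: [0.5216, 0.3301, 0.151]
tool_rot: [0.003, 0.003, 1.0, 0.002]
force: [0.2, 0.9, -2.4]
opening: 0.577
grasp_force: 42.3
```

>>> inch_along:
  plan:
    - {"xyz": [0,-0.025,0],"rot": [0,0,0.12]}
    - {"xyz": [0,-0.05,0],"rot": [0,0,0.24]}
    - {"xyz": [0,-0.08,0],"rot": [0,0,0.36]}
    - {"xyz": [-0.01,-0.11,0],"rot": [0,0,0.48]}
    - {"xyz": [-0.02,-0.14,0],"rot": [0,0,0.6]}

```text
time: 18.08
eef_pos: [0.5384, 0.1876, 0.1441]
tool_rot: [-0.001, 0.3, 0.954, -0.0]
force: [0.5, 0.0, -2.8]
opening: 0.572
grasp_force: 42.6
```

```bash
python3 w.py .5704 .1514 .145 1.5708
```

```text
q [0.34 0.12 0.03 1.48 0.   0.95] pos [0.5384 0.1876 0.1441] phi 2.5313
shift [-0.047  -0.0113 -0.0009] rot [-1.500e-03 -6.000e-04  9.605e-01]
```

>>> inch_along:
  plan:
    - {"xyz": [-0.01,-0.002,0],"rot": [0,0,0.12]}
    - {"xyz": [-0.02,-0.005,0],"rot": [0,0,0.24]}
    - {"xyz": [-0.03,-0.007,0],"rot": [0,0,0.36]}
    - {"xyz": [-0.04,-0.01,0],"rot": [0,0,0.48]}
    - {"xyz": [-0.047,-0.011,0],"rot": [0,0,0.6]}

```text
time: 18.5
eef_pos: [0.5714, 0.1521, 0.1438]
tool_rot: [-0.001, 0.57, 0.822, -0.001]
force: [0.1, 0.5, -1.8]
opening: 0.574
grasp_force: 42.7
```

>>> inch_along:
  plan:
    - {"rot": [0,0,0.12]}
    - {"rot": [0,0,0.24]}
    - {"rot": [0,0,0.36]}
    - {"rot": [0,0,0.36]}
    - {"rot": [0,0,0.36]}

```text
time: 18.92
eef_pos: [0.5711, 0.153, 0.1444]
tool_rot: [-0.001, 0.704, 0.71, -0.001]
force: [-0.8, 0.3, -2.1]
opening: 0.574
grasp_force: 42.7
```

```bash
python3 w.py .5704 .1514 .0515 1.5708
```

```text
q [0.26 0.17 0.09 1.49 0.   1.82] pos [0.5711 0.153  0.1444] phi 1.58
shift [-0.0016 -0.0006  0.0929] rot [-0.0016 -0.      0.0092]
```

>>> inch_along:
  plan:
    - {"xyz": [-0.002,0,0.035]}
    - {"xyz": [-0.002,0,0.065]}
    - {"xyz": [-0.002,0,0.08]}
    - {"xyz": [-0.002,0,0.088]}
    - {"xyz": [-0.002,0,0.09]}

```text
time: 19.33
eef_pos: [0.5705, 0.1509, 0.0536]
tool_rot: [-0.001, 0.704, 0.71, -0.001]
force: [0.5, 0.7, -1.8]
opening: 0.573
grasp_force: 42.7
```

>>> inch_along:
  plan:
    - {"xyz": [0,0,0.001]}
    - {"xyz": [0,0,0.002]}
    - {"xyz": [0,0,0.003]}
    - {"xyz": [0,0,0.004]}
    - {"xyz": [0,0,0.004]}

```text
time: 19.75
eef_pos: [0.5719, 0.1512, 0.0522]
tool_rot: [0.0, 0.705, 0.709, 0.001]
force: [0.2, -0.2, -2.5]
opening: 0.574
grasp_force: 42.7
```

>>> inch_along:
  plan:
    - {"xyz": [0,0,0.001]}
    - {"xyz": [0,0,0.001]}
    - {"xyz": [0,0,0.001]}

```text
time: 20.0
eef_pos: [0.5718, 0.1513, 0.0513]
tool_rot: [0.0, 0.705, 0.709, 0.001]
force: [-0.8, 1.3, 3.1]
opening: 0.578
grasp_force: 43.0
```

>>> inch_along:
  plan:
    - {}
    - {}
    - {}
  aperture: 0.9

```text
time: 20.25
eef_pos: [0.5715, 0.1511, 0.0505]
tool_rot: [-0.0, 0.705, 0.709, 0.0]
force: [0.2, 0.0, -0.8]
opening: 0.902
grasp_force: 0.0
```

>>> inch_along:
  plan:
    - {"xyz": [0,0,-0.02]}
    - {"xyz": [0,0,-0.06]}
    - {"xyz": [0,0,-0.1]}
    - {"xyz": [0,-0.02,-0.13],"rot": [0,0,-0.1]}
    - {"xyz": [-0.02,-0.04,-0.15],"rot": [0,0,-0.2]}
  aperture: 1.0

```text
time: 20.67
eef_pos: [0.5321, 0.1326, 0.2036]
tool_rot: [0.001, 0.628, 0.778, 0.002]
force: [0.5, -0.8, 0.7]
opening: 1.003
grasp_force: 0.0
```

```bash
python3 w.py .40 .0 .22 3.26
```

```text
q [0.24 0.07 0.09 1.59 0.   1.6 ] pos [0.5321 0.1326 0.2036] phi 1.7824
shift [-0.1019 -0.157  -0.0171] rot [ 0.0037  0.0015 -1.4776]
```

>>> inch_along:
  plan:
    - {"xyz": [-0.02,-0.03,0],"rot": [0,0,-0.12]}
    - {"xyz": [-0.04,-0.06,0],"rot": [0,0,-0.24]}
    - {"xyz": [-0.06,-0.09,0],"rot": [0,0,-0.36]}
    - {"xyz": [-0.08,-0.12,-0.01],"rot": [0,0,-0.48]}
    - {"xyz": [-0.1,-0.15,-0.017],"rot": [0,0,-0.6]}

```text
time: 21.08
eef_pos: [0.4036, 0.0015, 0.2176]
tool_rot: [-0.0, 0.37, 0.929, 0.0]
force: [0.3, -0.3, 1.0]
opening: 0.998
grasp_force: 0.0
```

>>> inch_along:
  plan:
    - {"rot": [0,0,-0.12]}
    - {"rot": [0,0,-0.24]}
    - {"rot": [0,0,-0.36]}
    - {"rot": [0,0,-0.48]}
    - {"rot": [0,0,-0.6]}

```text
time: 21.5
eef_pos: [0.4051, 0.0022, 0.2176]
tool_rot: [0.0, 0.08, 0.997, 0.0]
force: [0.6, 0.1, -0.8]
opening: 0.997
grasp_force: 0.0
```

>>> inch_along:
  plan:
    - {"rot": [0,0,-0.12]}
    - {"rot": [0,0,-0.24]}
    - {"rot": [0,0,-0.278]}
    - {"rot": [0,0,-0.278]}
    - {"rot": [0,0,-0.278]}

```text
time: 21.92
eef_pos: [0.4052, 0.0023, 0.2175]
tool_rot: [0.0, -0.055, 0.998, 0.0]
force: [-0.4, -0.5, 1.0]
opening: 0.998
grasp_force: 0.0
```

```bash
python3 w.py .40 .0 .22 3.26
python3 - <<'E'
from h import *
im,P=grab("wrist"); cv2.imwrite("pics/w2.png",im[:,:,::-1]); np.save("w2.npy",P); cv2.imwrite("w2raw.png",im)
E
```

```text
q [ 0.01 -0.26 -0.19  1.64  0.   -0.11] pos [0.4052 0.0023 0.2175] phi 3.2525
shift [ 0.0054 -0.0017 -0.0025] rot [ 0.0004  0.0001 -0.0075]
```

View pics/w2.png

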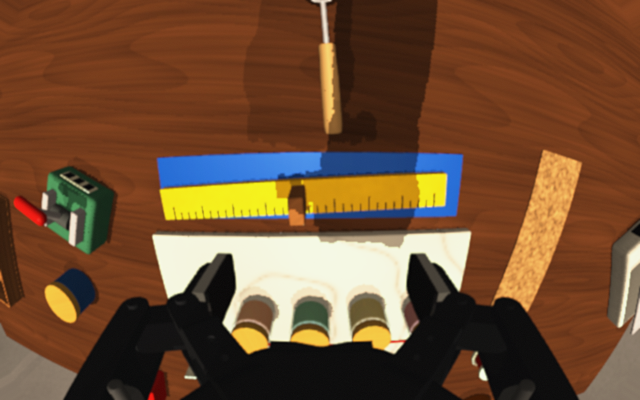

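The wrist view shows the ruler lying on the blue mat from about (162,203) to (447,190), with its block near (297,200). It also shows four jars in a row and the tally at (75,210).

```bash
python3 - <<'E'
from h import *
im=cv2.imread("w2raw.png"); P=np.load("w2.npy",allow_pickle=True).item()
for nm,lo,hi,z in(("ruler",(20,150,60),(34,255,255),.014),("mat",(105,120,40),(125,255,255),.002)):
    m=mask(im,lo,hi)[:, :]; b=blobs(m,60)
    v,u=np.nonzero(m); q=cast(P,np.c_[u,v],z,True)[:,:2]; k=inside(q,.33,.50,-.25,.25); q=q[k]
    r=cv2.minAreaRect(np.float32(q*1000)); print(nm,r)
    # robust edges: bin along y, 
    for lab,f in(("far",np.max),("near",np.min)):
        ys=np.arange(-.16,.15,.01); pts=[]
        for y in ys:
            s=q[(abs(q[:,1]-y)<.005)]
            if len(s)>5: pts.append((y,f(s[:,0])))
        pts=np.array(pts); k=np.polyfit(pts[:,0],pts[:,1],1)
        for _ in range(3):
            e=abs(np.polyval(k,pts[:,0])-pts[:,1]); g=e<max(.0015,1.5*np.median(e)); k=np.polyfit(pts[g,0],pts[g,1],1)
        print(lab,"yaw",-np.arctan(k[0]),"x at y0",k[1],g.sum())
# side view block
for n in("scene","side"):
    I,Q=grab(n)
    hs=cv2.cvtColor(I,cv2.COLOR_RGB2HSV)
    u,v=((290,208) if n=="scene" else (346,229))
    print(n,hs[v-8:v+9:3,u-8:u+9:4].tolist()) if 0 else None
print(cv2.cvtColor(im,cv2.COLOR_RGB2HSV)[176:226:4,297].tolist())
E
```

```text
ruler ((435.20758056640625, -22.726272583007812), (43.0548095703125, 350.8633117675781), 9.406516075134277)
far yaw 0.16676431949455214 x at y0 0.4506871174988813 25
near yaw 0.16178171796198826 x at y0 0.40997513190845575 31
mat ((423.929443359375, -13.623947143554688), (80.60409545898438, 380.3173522949219), 6.68757438659668)
far yaw -0.07558938651265525 x at y0 0.446846218938324 22
near yaw 0.11750289421963403 x at y0 0.3818915630762976 31
[[110, 202, 86], [20, 234, 122], [19, 231, 137], [13, 186, 59], [11, 186, 63], [12, 188, 65], [12, 188, 129], [12, 188, 126], [12, 191, 124], [13, 195, 191], [13, 188, 224], [13, 189, 215], [13, 190, 208]]
```

```bash
python3 w.py .435 -.0225 .12 3.3056 .435 -.0225 .033 3.3056
```

```text
q [ 0.01 -0.26 -0.19  1.64  0.   -0.11] pos [0.4052 0.0023 0.2175] phi 3.253
shift [-0.0268 -0.028   0.0975] rot [ 0.0004  0.0001 -0.0526]
shift [ 0.    -0.     0.087] rot [0. 0. 0.]
```

>>> inch_along:
  plan:
    - {"xyz": [-0.01,-0.01,0.03],"rot": [0,0,-0.053]}
    - {"xyz": [-0.02,-0.02,0.06],"rot": [0,0,-0.053]}
    - {"xyz": [-0.027,-0.028,0.09],"rot": [0,0,-0.053]}
    - {"xyz": [-0.027,-0.028,0.0975],"rot": [0,0,-0.053]}
    - {"xyz": [-0.027,-0.028,0.0975],"rot": [0,0,-0.053]}
  aperture: 1.0

```text
time: 22.48
eef_pos: [0.4338, -0.0224, 0.1179]
tool_rot: [-0.002, -0.082, 0.997, 0.001]
force: [-0.3, 0.5, 0.1]
opening: 1.0
grasp_force: 0.0
```

>>> inch_along:
  plan:
    - {"xyz": [0,0,0.03]}
    - {"xyz": [0,0,0.06]}
    - {"xyz": [0,0,0.08]}
    - {"xyz": [0,0,0.085]}
    - {"xyz": [0,0,0.085]}

```text
time: 22.9
eef_pos: [0.4349, -0.022, 0.0356]
tool_rot: [-0.0, -0.083, 0.997, 0.0]
force: [-0.2, 0.5, 0.2]
opening: 1.0
grasp_force: 0.0
```

```bash
python3 w.py .435 -.0225 .033 3.3056
python3 - <<'E'
from h import *
im,P=grab("wrist"); cv2.imwrite("pics/w3.png",im[:,:,::-1])
E
```

```text
q [-0.05 -0.17 -0.47  1.27  0.   -0.22] pos [ 0.4349 -0.022   0.0356] phi 3.3074
shift [-0.     -0.0005  0.0026] rot [ 0.0007 -0.0005  0.0018]
```

View pics/w3.png

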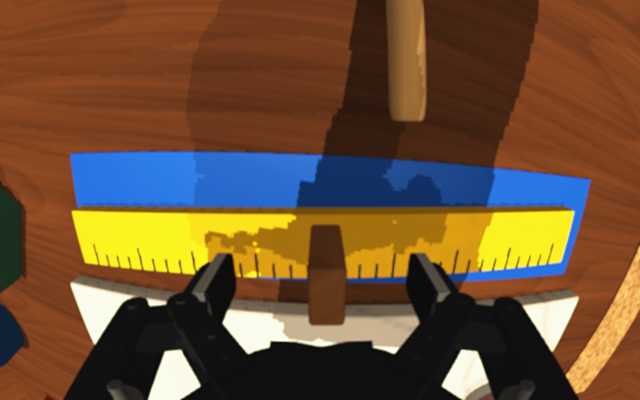

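The block sits centred between the fingers (column 325 against 322). Closing now.

>>> inch_along:
  plan:
    - {"xyz": [0,0,0.001]}
    - {"xyz": [0,0,0.001]}
  aperture: 0.0
  grip_force: 80

```text
time: 23.12
eef_pos: [0.4363, -0.0223, 0.0359]
tool_rot: [0.001, -0.083, 0.997, 0.0]
force: [0.0, -0.6, 0.2]
opening: 0.747
grasp_force: 0.0
```

>>> inch_along:
  plan:
    - {}
    - {}
    - {}
    - {}
    - {}

```text
time: 23.53
eef_pos: [0.4355, -0.0222, 0.0346]
tool_rot: [0.0, -0.083, 0.997, 0.0]
force: [-0.6, 1.0, 5.0]
opening: 0.173
grasp_force: 79.0
```

>>> inch_along:
  plan:
    - {}
    - {}

```text
time: 23.7
eef_pos: [0.4355, -0.0222, 0.0346]
tool_rot: [0.0, -0.083, 0.997, 0.0]
force: [-0.7, 2.4, 6.0]
opening: 0.176
grasp_force: 79.0
```

```bash
python3 w.py .435 -.0225 .033 3.3056
```

```text
q [-0.05 -0.17 -0.47  1.27  0.   -0.22] pos [ 0.4355 -0.0222  0.0346] phi 3.3074
shift [ 0.0005 -0.0002  0.0016] rot [0.0007 0.0009 0.0018]
```

>>> inch_along:
  plan:
    - {"xyz": [0,0,-0.01]}
    - {"xyz": [0,0,-0.03]}
    - {"xyz": [0,0,-0.055]}
    - {"xyz": [0,0,-0.06]}
    - {"xyz": [0,0,-0.06]}

```text
time: 24.12
eef_pos: [0.4361, -0.0225, 0.0956]
tool_rot: [0.001, -0.083, 0.997, -0.0]
force: [-0.1, 0.1, -2.7]
opening: 0.179
grasp_force: 78.3
```

```bash
python3 w.py .5224 .0355 .095 3.2656 .5274 .0361 .052 3.2656
python3 - <<'E'
from h import *
im,P=grab("side"); cv2.imwrite("pics/s2.png",cv2.resize(im[150:290,200:440,::-1],None,fx=3,fy=3,interpolation=cv2.INTER_CUBIC))
E
```

```text
q [-0.05 -0.2  -0.37  1.39  0.   -0.22] pos [ 0.4361 -0.0225  0.0956] phi 3.3072
shift [-0.0946  0.043   0.0009] rot [-0.0002  0.0028  0.0416]
shift [-0.005 -0.     0.043] rot [0. 0. 0.]
```

View pics/s2.png

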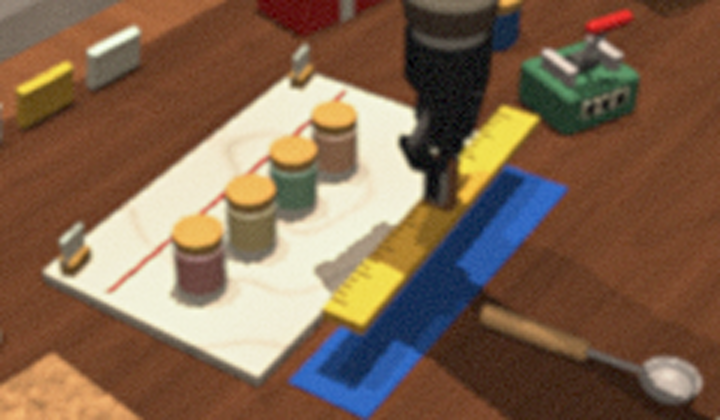

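The ruler is held level and the four jars stand in a row behind the line. Moving to the start of the push.

>>> inch_along:
  plan:
    - {"xyz": [-0.03,0.014,0],"rot": [0,0,0.02]}
    - {"xyz": [-0.06,0.028,0],"rot": [0,0,0.0416]}
    - {"xyz": [-0.085,0.039,0],"rot": [0,0,0.0416]}
    - {"xyz": [-0.095,0.043,0],"rot": [0,0,0.0416]}
    - {"xyz": [-0.095,0.043,0],"rot": [0,0,0.0416]}

```text
time: 24.58
eef_pos: [0.5223, 0.0367, 0.0919]
tool_rot: [-0.001, -0.063, 0.998, 0.0]
force: [-1.3, 0.2, -3.4]
opening: 0.177
grasp_force: 78.4
```

>>> inch_along:
  plan:
    - {"xyz": [0,0,0.02]}
    - {"xyz": [0,0,0.03]}
    - {"xyz": [0,0,0.035]}
    - {"xyz": [0,0,0.035]}
    - {"xyz": [0,0,0.035]}

```text
time: 25.0
eef_pos: [0.5212, 0.0353, 0.059]
tool_rot: [-0.0, -0.062, 0.998, 0.0]
force: [-0.2, -0.3, -1.8]
opening: 0.181
grasp_force: 78.4
```

```bash
python3 w.py .5274 .0361 .0505 3.2656
cat > rows.py <<'E'
# jars, ruler edge in the line frame, averaged over scene and side views
from h import *
L0=np.array([.657,.015]);yaw=.124
def fr(q): c,s=np.cos(yaw),np.sin(yaw); d=q[:,:2]-L0; return np.c_[d@[c,s],d@[-s,c]]
for n in("scene","side"):
    im,P=grab(n)
    m=mask(im,(13,80,90),(29,255,255))
    for b in blobs(m,40):
        f=fr(cast(P,b[0],.085))[0]
        if -.11<f[0]<.03 and -.11<f[1]<.19: print(n,"lid",f.round(4),b[1])
    v,u=np.nonzero(mask(im,(22,130,110),(34,255,255))); f=fr(cast(P,np.c_[u,v],.030)); k=inside(f,-.2,-.03,-.18,.26); f=f[k]
    if len(f)>50: print(n,"ruler",cv2.minAreaRect(np.float32(f*1000)),len(f))
E
python3 rows.py
```

```text
q [ 0.07  0.03 -0.23  1.31  0.   -0.06] pos [0.5212 0.0353 0.059 ] phi 3.2652
shift [-0.0063  0.      0.0085] rot [ 0.0005 -0.0006 -0.0004]
scene lid [-0.0738 -0.0234] [ 274  184  102   69 2179]
scene ruler ((-122.0385971069336, 42.86448669433594), (70.97371673583984, 357.45831298828125), 0.6622194051742554) 651
side lid [-0.0595  0.0072] [289 195  10  10  70]
side lid [-0.0908  0.1015] [275 208  17  26 358]
side lid [-0.0705  0.1538] [257 220  18  15 199]
side ruler ((-125.80195617675781, 29.586013793945312), (352.79632568359375, 43.787841796875), 89.60628509521484) 670
```

>>> inch_along:
  plan:
    - {"xyz": [0,0,0.004]}
    - {"xyz": [0,0,0.008]}
    - {"xyz": [0,0,0.008]}
    - {"xyz": [0,0,0.008]}

```text
time: 25.43
eef_pos: [0.5216, 0.0357, 0.0507]
tool_rot: [-0.0, -0.062, 0.998, 0.0]
force: [0.5, 0.6, -2.8]
opening: 0.178
grasp_force: 78.4
```

>>> inch_along:
  plan:
    - {"xyz": [-0.005,0,0]}
    - {"xyz": [-0.01,0,0]}
    - {"xyz": [-0.015,0,0]}
    - {"xyz": [-0.02,0,0]}
    - {"xyz": [-0.024,0,0]}

```text
time: 25.85
eef_pos: [0.5449, 0.0387, 0.0509]
tool_rot: [-0.002, -0.062, 0.998, 0.0]
force: [-10.9, -1.6, 5.4]
opening: 0.176
grasp_force: 79.5
```

>>> inch_along:
  plan:
    - {"xyz": [-0.004,0,0]}
    - {"xyz": [-0.008,0,0]}
    - {"xyz": [-0.012,0,0]}
    - {"xyz": [-0.016,0,0]}
    - {"xyz": [-0.020,0,0]}

```text
time: 26.27
eef_pos: [0.5643, 0.0411, 0.0509]
tool_rot: [-0.002, -0.062, 0.998, 0.0]
force: [-10.1, -1.8, 4.1]
opening: 0.175
grasp_force: 79.4
```

>>> inch_along:
  plan:
    - {"xyz": [-0.003,0,0]}
    - {"xyz": [-0.006,0,0]}
    - {"xyz": [-0.008,0,0]}
    - {"xyz": [-0.010,0,0]}
    - {"xyz": [-0.010,0,0]}

```text
time: 26.68
eef_pos: [0.5746, 0.0424, 0.0509]
tool_rot: [-0.002, -0.062, 0.998, 0.0]
force: [-7.3, -1.6, 2.9]
opening: 0.176
grasp_force: 79.0
```

```bash
python3 w.py .5898 .0435 .0505 3.2656
python3 rows.py
python3 - <<'E'
from h import *
im,P=grab("scene"); cv2.imwrite("pics/sc3.png",cv2.resize(im[170:310,240:430,::-1],None,fx=4,fy=4,interpolation=cv2.INTER_CUBIC))
E
```

```text
q [ 0.07  0.16 -0.11  1.31  0.   -0.05] pos [0.5746 0.0424 0.0509] phi 3.2659
shift [-0.0153 -0.0008  0.0004] rot [ 0.0006 -0.003   0.0003]
scene lid [-0.028  -0.0331] [ 289  192   95   73 1809]
scene ruler ((-73.47396087646484, 43.48347473144531), (47.27304458618164, 370.70599365234375), 0.2771652340888977) 491
side lid [-0.1011  0.1177] [ 248  185   84   78 1888]
side ruler ((-78.6029052734375, 39.08357238769531), (347.19384765625, 43.45990753173828), 89.87681579589844) 618
```

View pics/sc3.png

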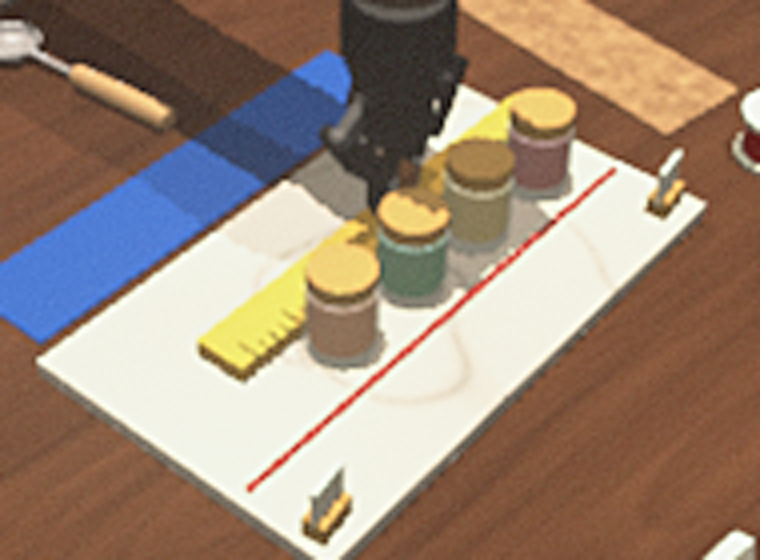

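The jars are in contact with the ruler edge, in a straight row about 8 mm short of the line. I'll push on to about 2 mm short, back off with the ruler so the lids are clear, and measure.

>>> inch_along:
  plan:
    - {"xyz": [-0.001,0,0]}
    - {"xyz": [-0.002,0,0]}
    - {"xyz": [-0.003,0,0]}
    - {"xyz": [-0.004,0,0]}
    - {"xyz": [-0.004,0,0]}

```text
time: 27.25
eef_pos: [0.5783, 0.0428, 0.0509]
tool_rot: [-0.002, -0.062, 0.998, 0.0]
force: [-9.2, -0.1, 2.7]
opening: 0.179
grasp_force: 79.3
```

```bash
python3 w.py .5898 .0435 .0505 3.2656
```

```text
q [ 0.07  0.17 -0.1   1.31  0.   -0.05] pos [0.5783 0.0428 0.0509] phi 3.2659
shift [-0.0115 -0.0008  0.0003] rot [ 0.0006 -0.0033  0.0003]
```

>>> inch_along:
  plan:
    - {"xyz": [0.01,0,0]}
    - {"xyz": [0.03,0,0]}
    - {"xyz": [0.06,0,-0.01]}
    - {"xyz": [0.1,0,-0.03]}
    - {"xyz": [0.13,0,-0.04]}

```text
time: 27.67
eef_pos: [0.4492, 0.0267, 0.0917]
tool_rot: [-0.0, -0.062, 0.998, 0.0]
force: [0.4, 0.5, -2.3]
opening: 0.179
grasp_force: 78.4
```

```bash
cat > rows.py <<'E'
from h import *
L0=np.array([.657,.015]);yaw=.124
def fr(q): c,s=np.cos(yaw),np.sin(yaw); d=q[:,:2]-L0; return np.c_[d@[c,s],d@[-s,c]]
import sys
res={}
for rep in range(3):
  for n in("scene","side"):
    im,P=grab(n)
    for b in blobs(mask(im,(15,90,110),(28,255,255)),60):
        f=fr(cast(P,b[0],.085))[0]
        if -.10<f[0]<.03 and -.13<f[1]<.19 and b[1][4]<400: res.setdefault((n,round(f[1]/.073)),[]).append([*f,b[1][2],b[1][3],b[1][4]])
    # line: red-weighted x per image, in line frame
    d=im.astype(int);w=np.clip(d[:,:,0]-d[:,:,1]-25,0,None)*(d[:,:,0]>90)
    v,u=np.nonzero(w);f=fr(cast(P,np.c_[u,v],.015));k=inside(f,-.006,.012,-.17,.17)
    A=np.polyfit(f[k,1],f[k,0],1,w=w[v,u][k]**.5); res.setdefault((n,"line"),[]).append([*A])
for k in sorted(res,key=str): print(k,np.mean(res[k],0).round(4))
cv2.imwrite("pics/r_%s.png"%sys.argv[1],np.vstack([cv2.resize(a[:,:,::-1],None,fx=3.2,fy=3.2,interpolation=cv2.INTER_CUBIC)[:300] for a in (grab("scene")[0][180:275,230:430],grab("side")[0][160:255,220:420])]))
E
python3 rows.py a
```

```text
('scene', 'line') [-0.0016  0.0018]
('scene', -1) [-2.500000e-02 -7.680000e-02  1.800000e+01  1.500000e+01  2.153333e+02]
('scene', 0) [-2.460000e-02 -4.900000e-03  1.800000e+01  1.400000e+01  2.003333e+02]
('scene', 1) [-2.62e-02  6.85e-02  1.70e+01  1.30e+01  1.68e+02]
('scene', 2) [-2.740000e-02  1.434000e-01  1.700000e+01  1.300000e+01  1.576667e+02]
('side', 'line') [-0.0121  0.0055]
('side', -1) [-2.750000e-02 -7.210000e-02  1.500000e+01  1.866670e+01  1.586667e+02]
('side', 0) [-3.24e-02  4.50e-03  1.70e+01  1.10e+01  1.40e+02]
('side', 1) [-4.220e-02  8.910e-02  1.700e+01  2.000e+01  2.325e+02]
('side', 2) [-4.470000e-02  1.424000e-01  1.633330e+01  1.266670e+01  1.603333e+02]
```

View pics/r_a.png

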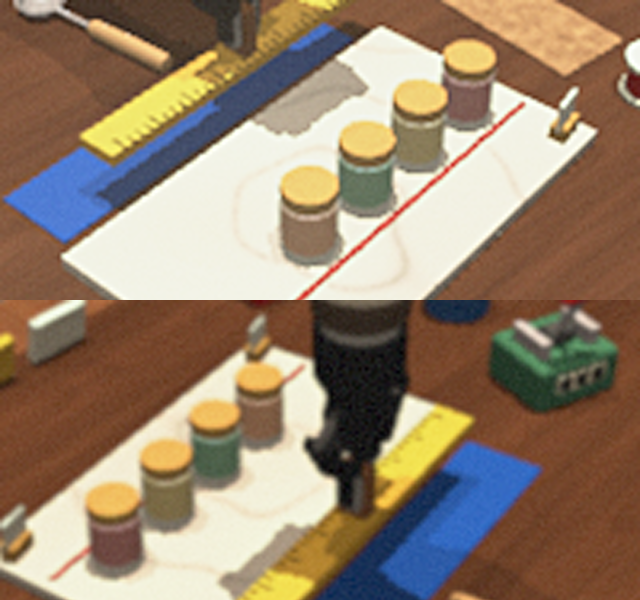

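```bash
cat > pick.py <<'E'
from rows import *
E
python3 - <<'E'
from h import *
L0=np.array([.657,.015]);yaw=.124
def fr(q): c,s=np.cos(yaw),np.sin(yaw); d=q[:,:2]-L0; return np.c_[d@[c,s],d@[-s,c]]
s=np.array([[310,185],[368,138],[420,97],[469,57]])/3.2+[230,180]
d=(np.array([[260,377],[215,413],[165,455],[113,500]])-[0,300])/3.2+[220,160]
print(fr(cast(camera_params("scene"),s,.085)).round(4)); print(fr(cast(camera_params("side"),d,.085)).round(4))
im,P=grab("side")
for b in blobs(mask(im,(15,90,110),(28,255,255)),60):
    f=fr(cast(P,b[0],.085))[0]
    if -.10<f[0]<.03 and -.15<f[1]<.22: print(b[0].round(1),f.round(4),b[1])
E
```

```text
[[-0.0258 -0.0736]
 [-0.0262 -0.0004]
 [-0.0257  0.0698]
 [-0.0264  0.1429]]
[[-0.0333 -0.0681]
 [-0.032   0.0024]
 [-0.0325  0.0777]
 [-0.0341  0.1516]]
[300.5 183.7] [-0.0304 -0.0685] [294 178  15  12 124]
[287.  195.7] [-0.0328  0.0043] [279 191  17  11 142]
[265.9 217.6] [-0.0448  0.119 ] [247 203  34  26 479]
```

Using picked lid tops averaged over both views, the row sits straight at x of about −29.5 mm. That agrees with the ruler's pose. About 4.5 mm is left to go.

>>> inch_along:
  plan:
    - {"xyz": [-0.03,0,0]}
    - {"xyz": [-0.06,0,0.01]}
    - {"xyz": [-0.09,0,0.03]}
    - {"xyz": [-0.108,0,0.04]}
    - {"xyz": [-0.112,0,0.04]}

```text
time: 28.53
eef_pos: [0.563, 0.0409, 0.0483]
tool_rot: [-0.002, -0.062, 0.998, 0.0]
force: [0.3, -0.7, -3.2]
opening: 0.176
grasp_force: 78.4
```

>>> inch_along:
  plan:
    - {}
    - {"xyz": [-0.004,0,0]}
    - {"xyz": [-0.008,0,0]}
    - {"xyz": [-0.012,0,0]}
    - {"xyz": [-0.016,0,0]}

```text
time: 28.95
eef_pos: [0.5777, 0.0427, 0.0515]
tool_rot: [0.0, -0.062, 0.998, 0.0]
force: [0.6, 0.4, -3.0]
opening: 0.176
grasp_force: 78.4
```

>>> inch_along:
  plan:
    - {"xyz": [-0.002,0,0]}
    - {"xyz": [-0.004,0,0]}
    - {"xyz": [-0.0055,0,0]}
    - {"xyz": [-0.0065,0,0]}
    - {"xyz": [-0.0065,0,0]}

```text
time: 29.37
eef_pos: [0.5824, 0.0433, 0.0513]
tool_rot: [-0.001, -0.062, 0.998, 0.0]
force: [-9.2, -0.8, 3.2]
opening: 0.174
grasp_force: 79.3
```

```bash
python3 w.py .5898 .0435 .0505 3.2656
```

```text
q [ 0.07  0.18 -0.08  1.31  0.   -0.05] pos [0.5824 0.0433 0.0513] phi 3.2659
shift [-0.0074 -0.0008  0.0008] rot [ 0.0006 -0.0028  0.0003]
```

>>> inch_along:
  plan:
    - {"xyz": [0.01,0,0]}
    - {"xyz": [0.03,0,0]}
    - {"xyz": [0.06,0,-0.01]}
    - {"xyz": [0.1,0,-0.03]}
    - {"xyz": [0.13,0,-0.04]}

```text
time: 29.78
eef_pos: [0.4533, 0.0272, 0.0919]
tool_rot: [0.0, -0.062, 0.998, 0.0]
force: [0.2, 0.1, -1.3]
opening: 0.173
grasp_force: 78.4
```

```bash
python3 rows.py b
```

```text
('scene', 'line') [-0.0024  0.0017]
('scene', -1) [-2.09000e-02 -7.72000e-02  1.86667e+01  1.50000e+01  2.16000e+02]
('scene', 0) [-2.09000e-02 -5.20000e-03  1.80000e+01  1.43333e+01  1.97000e+02]
('scene', 1) [-2.190000e-02  6.750000e-02  1.700000e+01  1.300000e+01  1.683333e+02]
('scene', 2) [-2.27000e-02  1.41900e-01  1.76667e+01  1.30000e+01  1.69000e+02]
('side', 'line') [-0.0098  0.0046]
('side', -1) [-2.560000e-02 -7.000000e-02  1.500000e+01  1.500000e+01  1.433333e+02]
('side', 0) [-2.89000e-02  5.20000e-03  1.76667e+01  1.00000e+01  1.39000e+02]
('side', 1) [-4.770000e-02  1.015000e-01  1.700000e+01  2.500000e+01  3.116667e+02]
('side', 2) [-2.810000e-02  1.517000e-01  1.800000e+01  1.200000e+01  1.653333e+02]
```

View pics/r_b.png

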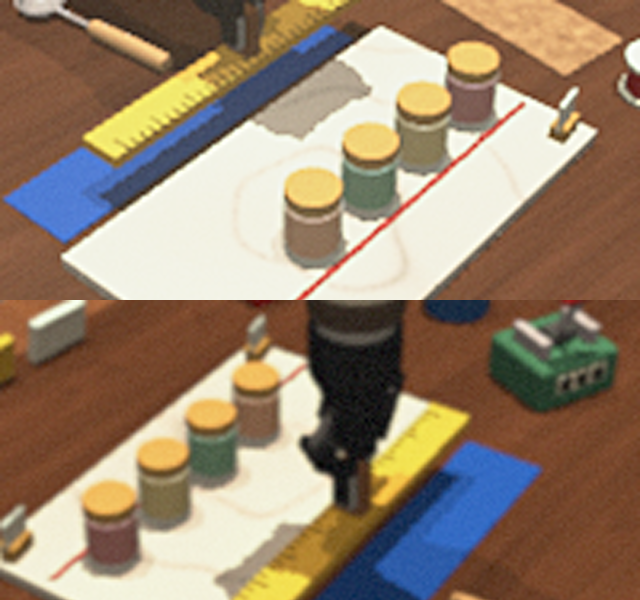

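The row now stands at x of about −25 mm, with the jars just reaching the line. I'll set the ruler down on its mat to free the hand for the lever, and re-lay it properly afterwards.

```bash
python3 w.py .4245 -.0135 .06 3.259 .4245 -.0135 .036 3.259
python3 - <<'E'
from h import *
# lever bar: endpoints of red blob in both views -> centre by triangulation; housing green; cheeks
R=[]
for n in("scene","side"):
    im,P=grab(n)
    for b in blobs(mask(im,(0,130,70),(6,255,255))|mask(im,(173,130,70),(180,255,255)),30):
        q=cast(P,b[0],.124)[0]
        if .25<q[0]<.6 and -.45<q[1]<-.15:
            print(n,"bar",b[0],q.round(4),b[1]); R.append(ray(P,b[0]))
            v,u=np.nonzero(b[2]); f=cast(P,np.c_[u,v],.124)[:,:2]; c,d=linefit(f); t=(f-c)@d; print(" dir",np.arctan2(d[1],d[0]),"len",np.ptp(t))
    v,u=np.nonzero(mask(im,(60,80,30),(95,255,255))); f=cast(P,np.c_[u,v],.05)[:,:2]; k=inside(f,.35,.62,-.45,-.15); print(n,"house",cv2.minAreaRect(np.float32(f[k]*1000)))
print(tri(R))
E
```

```text
q [ 0.06 -0.14 -0.34  1.38  0.   -0.06] pos [0.4553 0.0274 0.0905] phi 3.2658
shift [ 0.0356 -0.0368  0.0305] rot [ 0.0005 -0.0007  0.0068]
shift [ 0.    -0.     0.024] rot [0. 0. 0.]
scene bar [187.49142857 237.06857143] [ 0.45   -0.3299  0.124 ] [175 232  26  12 175]
 dir -1.9266412651329863 len 0.05771314551548115
scene house ((491.08905029296875, -343.8227844238281), (95.0732421875, 88.86186218261719), 70.11376953125)
side bar [402.48275862 156.86206897] [ 0.4523 -0.3305  0.124 ] [395 153  16   9  87]
 dir 1.3592883371734326 len 0.0656417010695594
side house ((466.9895324707031, -308.6571350097656), (132.66835021972656, 127.16561889648438), 70.35472869873047)
[ 0.45151888 -0.32995865  0.12484472]
```

>>> inch_along:
  plan:
    - {"xyz": [0.015,-0.015,0.01],"rot": [0,0,0.007]}
    - {"xyz": [0.03,-0.03,0.02],"rot": [0,0,0.007]}
    - {"xyz": [0.0355,-0.037,0.03],"rot": [0,0,0.007]}
    - {"xyz": [0.0355,-0.037,0.03],"rot": [0,0,0.007]}
    - {"xyz": [0.0355,-0.037,0.03],"rot": [0,0,0.007]}

```text
time: 30.7
eef_pos: [0.4241, -0.0139, 0.0606]
tool_rot: [-0.001, -0.058, 0.998, 0.0]
force: [0.6, 0.1, -2.2]
opening: 0.178
grasp_force: 78.5
```

>>> inch_along:
  plan:
    - {"xyz": [0,0,0.01]}
    - {"xyz": [0,0,0.018]}
    - {"xyz": [0,0,0.022]}
    - {"xyz": [0,0,0.024]}
    - {"xyz": [0,0,0.024]}

```text
time: 31.12
eef_pos: [0.4239, -0.0135, 0.0363]
tool_rot: [-0.001, -0.059, 0.998, 0.0]
force: [-0.1, -0.0, -2.7]
opening: 0.177
grasp_force: 78.6
```

>>> inch_along:
  plan:
    - {}
    - {}

```text
time: 31.28
eef_pos: [0.4244, -0.0137, 0.0373]
tool_rot: [0.0, -0.059, 0.998, 0.0]
force: [-0.9, -0.5, -2.3]
opening: 0.177
grasp_force: 78.6
```

```bash
python3 w.py .4245 -.0135 .0345 3.259
```

```text
q [-0.03 -0.2  -0.49  1.28  0.   -0.15] pos [ 0.4244 -0.0137  0.0373] phi 3.2589
shift [-0.0001  0.0001  0.0028] rot [ 0.0004  0.0005 -0.0001]
```

Down 3 mm, release, rise, shut the fingers and head for the tally.

>>> inch_along:
  plan:
    - {"xyz": [0,0,0.001]}
    - {"xyz": [0,0,0.002]}
    - {"xyz": [0,0,0.003]}
    - {"xyz": [0,0,0.003]}

```text
time: 31.62
eef_pos: [0.4243, -0.0137, 0.0341]
tool_rot: [0.0, -0.058, 0.998, 0.0]
force: [0.0, -0.4, -1.0]
opening: 0.178
grasp_force: 78.7
```

>>> inch_along:
  plan:
    - {}
    - {}
    - {}
  aperture: 0.7

```text
time: 31.87
eef_pos: [0.4243, -0.0138, 0.0342]
tool_rot: [0.0, -0.059, 0.998, 0.0]
force: [-0.3, 0.4, 1.3]
opening: 0.594
grasp_force: 0.0
```

>>> inch_along:
  plan:
    - {"xyz": [0,0,-0.02]}
    - {"xyz": [0,0,-0.06]}
    - {"xyz": [0,0,-0.1]}
    - {"xyz": [0,0,-0.13]}
    - {"xyz": [0,0,-0.15]}

```text
time: 32.28
eef_pos: [0.4249, -0.0138, 0.1877]
tool_rot: [0.002, -0.059, 0.998, 0.0]
force: [0.4, -0.1, -0.1]
opening: 0.702
grasp_force: 0.0
```

```bash
python3 w.py .4099 -.3157 .185 2.81 .4099 -.3157 .125 2.81
```

```text
q [-0.03 -0.23 -0.22  1.57  0.   -0.15] pos [ 0.4249 -0.0138  0.1877] phi 3.2587
shift [ 0.0502 -0.298   0.0025] rot [0.0007 0.0039 0.4487]
shift [ 0.   -0.    0.06] rot [0. 0. 0.]
```

>>> inch_along:
  plan:
    - {"xyz": [0.007,-0.04,0],"rot": [0,0,0.1]}
    - {"xyz": [0.014,-0.08,0],"rot": [0,0,0.2]}
    - {"xyz": [0.02,-0.12,0],"rot": [0,0,0.3]}
    - {"xyz": [0.027,-0.16,0],"rot": [0,0,0.4]}
    - {"xyz": [0.034,-0.2,0],"rot": [0,0,0.449]}
  aperture: 0.0
  grip_force: 40

```text
time: 32.7
eef_pos: [0.4134, -0.2183, 0.1843]
tool_rot: [0.0, 0.168, 0.986, 0.0]
force: [1.3, -0.2, 0.8]
opening: 0.006
grasp_force: 0.0
```

```bash
python3 w.py .4099 -.3157 .185 2.81 .4099 -.3157 .125 2.81
python3 - <<'E'
from h import *
im,P=grab("wrist"); cv2.imwrite("pics/w5.png",im[:,:,::-1]); np.save("w5.npy",P); cv2.imwrite("w5raw.png",im)
for b in blobs(mask(im,(0,130,70),(6,255,255))|mask(im,(173,130,70),(180,255,255)),60):
    v,u=np.nonzero(b[2]); f=cast(P,np.c_[u,v],.124,True)[:,:2]; c,d=linefit(f); t=(f-c)@d; print(b[0].round(1),c.round(4),"dir",np.arctan2(d[1],d[0]),"len",np.ptp(t).round(4))
v,u=np.nonzero(mask(im,(60,80,30),(95,255,255))); f=cast(P,np.c_[u,v],.05,True)[:,:2]; k=inside(f,.35,.62,-.45,-.2); print("house",cv2.minAreaRect(np.float32(f[k]*1000)))
E
```

```text
q [-0.49 -0.12 -0.14  1.56  0.   -0.15] pos [ 0.4134 -0.2183  0.1843] phi 2.8045
shift [-0.0289 -0.0931 -0.0007] rot [ 0.0003  0.0008 -0.0055]
shift [ 0.   -0.    0.06] rot [0. 0. 0.]
[191.  299.2] [ 0.445  -0.3446] dir -1.6990277005331897 len 0.0568
[ 87.6 361. ] [ 0.5015 -0.5548] dir -0.22259120428135587 len 0.0907
house ((457.28485107421875, -332.0288391113281), (95.54402160644531, 68.9879150390625), 69.98175048828125)
```

View pics/w5.png

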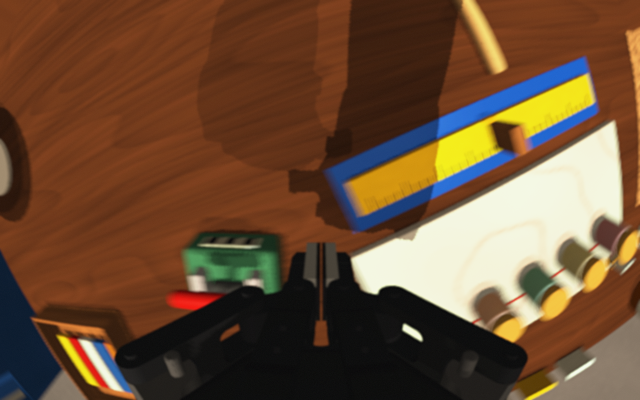

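The housing yaw of about −0.345 is confirmed, and the ruler lies on its mat. I'll go behind the lever's bar.

>>> inch_along:
  plan:
    - {"xyz": [-0.01,-0.03,0]}
    - {"xyz": [-0.02,-0.06,0],"rot": [0,0,0.004]}
    - {"xyz": [-0.026,-0.085,0],"rot": [0,0,0.004]}
    - {"xyz": [-0.028,-0.093,0.01],"rot": [0,0,0.004]}
    - {"xyz": [-0.028,-0.093,0.02],"rot": [0,0,0.004]}

```text
time: 33.17
eef_pos: [0.4098, -0.3151, 0.1633]
tool_rot: [0.0, 0.168, 0.986, 0.0]
force: [0.5, 0.7, -0.0]
opening: 0.002
grasp_force: 0.0
```

>>> inch_along:
  plan:
    - {"xyz": [0,0,0.02]}
    - {"xyz": [0,0,0.035]}
    - {"xyz": [0,0,0.04]}
    - {"xyz": [0,0,0.04]}

```text
time: 33.5
eef_pos: [0.4094, -0.3118, 0.1221]
tool_rot: [-0.001, 0.167, 0.986, 0.001]
force: [-0.0, -0.1, 0.5]
opening: 0.0
grasp_force: 0.0
```

```bash
python3 w.py .4101 -.3151 .125 2.797
```

```text
q [-0.65 -0.01 -0.15  1.43  0.   -0.32] pos [ 0.4094 -0.3118  0.1221] phi 2.8068
shift [-0.0017 -0.0028 -0.0029] rot [ 0.0015 -0.0029  0.0098]
```

>>> inch_along:
  plan:
    - {"xyz": [-0.015,-0.003,0],"rot": [0,0,0.01]}
    - {"xyz": [-0.03,-0.003,0],"rot": [0,0,0.01]}
    - {"xyz": [-0.045,-0.003,0],"rot": [0,0,0.01]}
    - {"xyz": [-0.06,-0.003,0],"rot": [0,0,0.01]}
    - {"xyz": [-0.07,-0.003,0],"rot": [0,0,0.01]}

```text
time: 33.92
eef_pos: [0.4761, -0.339, 0.1251]
tool_rot: [0.0, 0.172, 0.985, -0.0]
force: [-3.1, -1.0, 1.6]
opening: -0.003
grasp_force: 1.7
```

>>> inch_along:
  plan:
    - {"xyz": [-0.006,0,0]}
    - {"xyz": [-0.012,0,0]}
    - {"xyz": [-0.017,0,0]}
    - {"xyz": [-0.021,0,0]}
    - {"xyz": [-0.021,0,0]}

```text
time: 34.33
eef_pos: [0.4949, -0.3463, 0.1237]
tool_rot: [-0.0, 0.172, 0.985, 0.0]
force: [-4.0, 1.2, -0.3]
opening: -0.003
grasp_force: 1.9
```

>>> inch_along:
  plan:
    - {"xyz": [-0.002,0,0]}
    - {"xyz": [-0.004,0,0]}
    - {"xyz": [-0.006,0,0]}

```text
time: 34.58
eef_pos: [0.4995, -0.3482, 0.1236]
tool_rot: [-0.001, 0.172, 0.985, 0.0]
force: [-12.4, 4.4, -1.3]
opening: 0.002
grasp_force: 6.5
```

The force jumped from 4 N to 13 N after 95 mm of travel, so the stop is reached. Backing off to let the lever spring back.

>>> inch_along:
  plan:
    - {"xyz": [0.005,0,0]}
    - {"xyz": [0.03,0,0]}
    - {"xyz": [0.06,0,0]}
    - {"xyz": [0.09,0,0]}
    - {"xyz": [0.125,0,0]}

```text
time: 35.0
eef_pos: [0.3826, -0.306, 0.1242]
tool_rot: [0.001, 0.172, 0.985, -0.0]
force: [0.1, 0.2, 0.7]
opening: -0.001
grasp_force: 0.0
```

>>> inch_along:
  plan:
    - {"xyz": [0.01,0,-0.02]}
    - {"xyz": [0.01,0,-0.05]}
    - {"xyz": [0.01,0,-0.07]}
    - {"xyz": [0.01,0,-0.07]}

```text
time: 35.33
eef_pos: [0.3746, -0.3039, 0.1992]
tool_rot: [0.004, 0.172, 0.985, -0.002]
force: [0.9, 0.1, 1.2]
opening: -0.003
grasp_force: 0.0
```

```bash
python3 - <<'E'
from h import *
R=[]
for n in("scene","side"):
    im,P=grab(n)
    for b in blobs(mask(im,(0,130,70),(6,255,255))|mask(im,(173,130,70),(180,255,255)),30):
        q=cast(P,b[0],.124)[0]
        if .25<q[0]<.6 and -.45<q[1]<-.15: print(n,"bar",b[0],q.round(4)); R.append(ray(P,b[0]))
if len(R)>1: print(tri(R))
im,P=grab("scene")
cv2.imwrite("pics/f.png",cv2.resize(im[170:310,160:440,::-1],None,fx=2.8,fy=2.8,interpolation=cv2.INTER_CUBIC))
E
python3 w.py .4243 -.0138 .16 3.259 .4243 -.0138 .035 3.259
```

```text
scene bar [187.74576271 237.01694915] [ 0.4502 -0.3294  0.124 ]
side bar [402.84705882 156.77647059] [ 0.4517 -0.3317  0.124 ]
[ 0.45100286 -0.32985139  0.12498405]
q [-0.68 -0.09 -0.09  1.57  0.   -0.34] pos [ 0.3737 -0.3029  0.194 ] phi 2.7957
shift [0.0505 0.2891 0.0339] rot [-2.000e-04  1.400e-03 -4.633e-01]
shift [ 0.    -0.     0.125] rot [0. 0. 0.]
```

View pics/f.png

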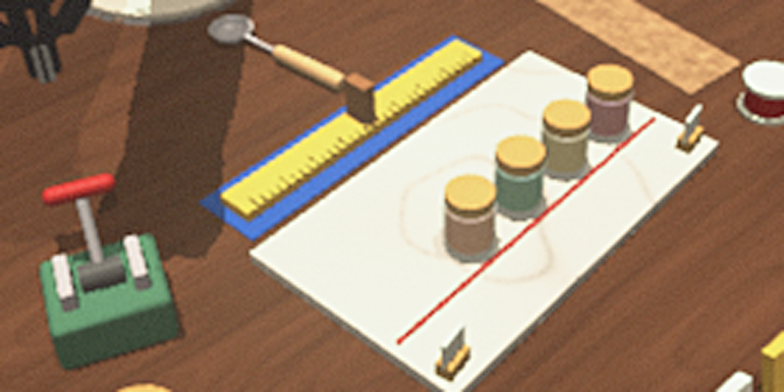

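The lever is back at rest (bar at (0.451, −0.330, 0.125)). The ruler is on its mat and the jars stand at the line. I'll check the jar-foot-to-line gap directly in the scene image.

```bash
python3 - <<'E'
from h import *
L0=np.array([.657,.015]);c,s=np.cos(.124),np.sin(.124)
P=camera_params("scene"); im=np.mean([get_image("scene").astype(float) for _ in range(4)],0).astype(np.float32)
f=200/np.tan(np.radians(P["vertical_fov"]/2))
def px(x,y,z):
    w=np.array([L0[0]+c*x-s*y,L0[1]+s*x+c*y,z]); q=P["R"]@w+P["t"]; return q[0]/q[2]*f+P["cx"],q[1]/q[2]*f+P["cy"]
xs=np.arange(-.016,.0125,.002)
print("x mm",(xs*1000).round().astype(int))
for y in(-.073,-.035,0,.035,.073,.11,.146):
    acc=[]
    for dy in(-.003,0,.003):
        m=np.array([px(x,y+dy,.015) for x in xs],np.float32)
        acc.append(cv2.remap(im,m[None,:,0],m[None,:,1],cv2.INTER_LINEAR)[0])
    a=np.mean(acc,0); print(y,"G",a[:,1].astype(int),"R-G",(a[:,0]-a[:,1]).astype(int))
E
```

```text
x mm [-16 -14 -12 -10  -8  -6  -4  -2   0   2   4   6   8  10  12]
-0.073 G [115 120 127 132 134 137 138 123  89  83 151 225 249 246 243] R-G [ 25  19  11   5   2   0   4  27  83 122  76  14  -5  -2   0]
-0.035 G [244 242 241 241 242 245 246 224 150  95 157 225 248 245 242] R-G [  0   1   1   1   0  -1  -3  13  76 125  71  12  -4  -1   0]
0 G [118 123 127 130 131 134 138 125  91  82 139 208 239 241 240] R-G [-12  -6   0   2   3   2   4  28  86 125  84  25   2   1   2]
0.035 G [239 241 240 240 242 246 245 218 148  96 157 224 248 245 242] R-G [  6   4   3   2   0  -2  -2  18  79 127  73  15  -4  -2   0]
0.073 G [125 126 128 130 130 136 144 128  93  87 158 226 248 246 243] R-G [ 10   9   7   5   3   1   2  29  86 124  72  14  -4  -2   0]
0.11 G [245 244 243 243 244 247 249 225 156 110 157 226 248 246 243] R-G [  0   0   0   0  -1  -3  -6  12  69 112  73  13  -4  -3   0]
0.146 G [109 118 125 130 134 139 143 126  94  87 153 222 248 248 244] R-G [ 20  14   8   4   1   0  10  51 104 127  72  14  -5  -3  -1]
```

The grey feet meet the red line with no white gap, and the line stays uncovered: the row is right. Now I'll go back to the ruler to lay it down finally, in the order asked.

>>> inch_along:
  plan:
    - {"xyz": [0.007,0.04,0],"rot": [0,0,-0.1]}
    - {"xyz": [0.014,0.08,0],"rot": [0,0,-0.2]}
    - {"xyz": [0.021,0.12,0],"rot": [0,0,-0.3]}
    - {"xyz": [0.028,0.16,0],"rot": [0,0,-0.4]}
    - {"xyz": [0.035,0.2,0.01],"rot": [0,0,-0.463]}
  aperture: 1.0

```text
time: 36.1
eef_pos: [0.4086, -0.1013, 0.1848]
tool_rot: [0.001, -0.061, 0.998, -0.0]
force: [0.8, -0.6, 0.1]
opening: 0.711
grasp_force: 0.0
```

```bash
python3 w.py .4243 -.0138 .16 3.259 .4243 -.0138 .035 3.259
```

```text
q [-0.24 -0.24 -0.23  1.57  0.   -0.37] pos [ 0.4086 -0.1013  0.1848] phi 3.2635
shift [-0.0261  0.0849  0.0249] rot [-0.0002  0.0019  0.0045]
shift [ 0.    -0.     0.125] rot [0. 0. 0.]
```

>>> inch_along:
  plan:
    - {"xyz": [-0.01,0.03,0],"rot": [0,0,-0.004]}
    - {"xyz": [-0.02,0.06,0.01],"rot": [0,0,-0.004]}
    - {"xyz": [-0.026,0.085,0.02],"rot": [0,0,-0.004]}
    - {"xyz": [-0.026,0.085,0.025],"rot": [0,0,-0.004]}
    - {"xyz": [-0.026,0.085,0.025],"rot": [0,0,-0.004]}

```text
time: 36.52
eef_pos: [0.4235, -0.0143, 0.1574]
tool_rot: [-0.001, -0.062, 0.998, 0.0]
force: [-1.1, -0.5, 0.1]
opening: 0.998
grasp_force: 0.0
```

```bash
python3 w.py .4243 -.0138 .036 3.259
```

```text
q [-0.03 -0.23 -0.28  1.52  0.   -0.16] pos [ 0.4235 -0.0143  0.1574] phi 3.2659
shift [-0.0011  0.0003  0.1214] rot [ 0.0008 -0.0025  0.0069]
```

>>> inch_along:
  plan:
    - {"xyz": [0,0,0.035],"rot": [0,0,0.007]}
    - {"xyz": [0,0,0.07],"rot": [0,0,0.007]}
    - {"xyz": [0,0,0.1],"rot": [0,0,0.007]}
    - {"xyz": [0,0,0.12],"rot": [0,0,0.007]}
    - {"xyz": [0,0,0.122],"rot": [0,0,0.007]}

```text
time: 36.93
eef_pos: [0.4217, -0.0163, 0.0333]
tool_rot: [-0.003, -0.056, 0.998, 0.0]
force: [-0.7, 0.5, 0.0]
opening: 0.998
grasp_force: 0.0
```

>>> inch_along:
  plan:
    - {}
    - {}
    - {}
    - {}
    - {}
  aperture: 0.0
  grip_force: 60

```text
time: 37.35
eef_pos: [0.4249, -0.0154, 0.0382]
tool_rot: [0.001, -0.057, 0.998, 0.0]
force: [0.7, -0.3, 0.1]
opening: 0.295
grasp_force: 0.0
```

>>> inch_along:
  plan:
    - {}
    - {}
    - {}

```text
time: 37.6
eef_pos: [0.4249, -0.0152, 0.0381]
tool_rot: [0.001, -0.057, 0.998, 0.0]
force: [0.1, 1.3, 5.4]
opening: 0.175
grasp_force: 59.6
```

>>> inch_along:
  plan:
    - {"xyz": [0,0,-0.01]}
    - {"xyz": [0,0,-0.03]}
    - {"xyz": [0,0,-0.04]}
    - {"xyz": [0,0,-0.04]}
    - {"xyz": [0,0,-0.04]}

```text
time: 38.02
eef_pos: [0.4246, -0.0154, 0.0774]
tool_rot: [0.001, -0.057, 0.998, 0.0]
force: [0.4, 0.4, -3.6]
opening: 0.177
grasp_force: 58.8
```

```bash
python3 w.py .4243 -.0138 .036 3.259
```

```text
q [-0.04 -0.22 -0.43  1.36  0.   -0.15] pos [ 0.4246 -0.0154  0.0774] phi 3.2558
shift [0.0001 0.0016 0.0414] rot [ 0.0003  0.0011 -0.0032]
```

>>> inch_along:
  plan:
    - {"xyz": [0,0.001,0.02],"rot": [0,0,-0.003]}
    - {"xyz": [0,0.001,0.03],"rot": [0,0,-0.003]}
    - {"xyz": [0,0.001,0.036],"rot": [0,0,-0.003]}
    - {"xyz": [0,0.001,0.04],"rot": [0,0,-0.003]}
    - {"xyz": [0,0.001,0.04],"rot": [0,0,-0.003]}

```text
time: 38.43
eef_pos: [0.4232, -0.0143, 0.0382]
tool_rot: [-0.001, -0.059, 0.998, 0.0]
force: [-12.9, 1.1, 16.8]
opening: 0.175
grasp_force: 61.8
```

>>> inch_along:
  plan:
    - {}
    - {}
    - {}
    - {}

```text
time: 38.77
eef_pos: [0.4231, -0.0143, 0.0381]
tool_rot: [-0.001, -0.059, 0.998, 0.0]
force: [-11.1, 0.9, 16.5]
opening: 0.179
grasp_force: 61.7
```

>>> inch_along:
  plan:
    - {"xyz": [0,0,-0.001]}
    - {"xyz": [0,0,-0.002]}
    - {"xyz": [0,0,-0.002]}

```text
time: 39.02
eef_pos: [0.4241, -0.0144, 0.0389]
tool_rot: [-0.0, -0.059, 0.998, 0.0]
force: [0.8, 0.1, -3.3]
opening: 0.176
grasp_force: 58.7
```

>>> inch_along:
  plan:
    - {}
    - {}
    - {}
    - {}
  aperture: 0.8

```text
time: 39.35
eef_pos: [0.4241, -0.0144, 0.0391]
tool_rot: [0.0, -0.059, 0.998, 0.0]
force: [0.6, 0.5, -0.6]
opening: 0.739
grasp_force: 0.0
```

>>> inch_along:
  plan:
    - {"xyz": [0,0,-0.02]}
    - {"xyz": [0,0,-0.06]}
    - {"xyz": [0,0,-0.1]}
    - {"xyz": [0.02,0,-0.13]}
    - {"xyz": [0.04,0,-0.16]}

```text
time: 39.77
eef_pos: [0.3841, -0.0191, 0.2008]
tool_rot: [0.0, -0.059, 0.998, 0.0]
force: [1.0, -0.3, 0.1]
opening: 0.801
grasp_force: 0.0
```

>>> inch_along:
  plan:
    - {"xyz": [0.02,-0.03,-0.01]}
    - {"xyz": [0.04,-0.06,-0.02]}
    - {"xyz": [0.05,-0.09,-0.03]}
    - {"xyz": [0.05,-0.12,-0.03]}
    - {"xyz": [0.05,-0.15,-0.03]}

```text
time: 40.18
eef_pos: [0.352, -0.1756, 0.2302]
tool_rot: [0.001, -0.058, 0.998, -0.0]
force: [0.2, 0.8, -0.2]
opening: 0.8
grasp_force: 0.0
```

>>> inch_along:
  plan:
    - {}
    - {}
    - {}

```text
time: 40.43
eef_pos: [0.3521, -0.1737, 0.2289]
tool_rot: [-0.0, -0.058, 0.998, 0.0]
force: [-0.4, 0.8, 0.0]
opening: 0.801
grasp_force: 0.0
```

```bash
python3 rows.py z
python3 - <<'E'
from h import *
a=grab("scene")[0][170:310,160:440];b=grab("side")[0][130:300,190:430]
A=cv2.resize(a,(740,300));B=cv2.resize(b,(424,300),interpolation=cv2.INTER_CUBIC)
o=np.zeros((600,740,3),np.uint8);o[:300]=A;o[300:,:424]=B
cv2.imwrite("pics/fin.png",o[:,:,::-1])
for n in("scene","side"):
    im,P=grab(n)
    for nm,lo,hi,z in(("ruler",(20,120,100),(34,255,255),.014),("mat",(105,120,40),(125,255,255),.002)):
        v,u=np.nonzero(mask(im,lo,hi)); q=cast(P,np.c_[u,v],z)[:,:2]; k=inside(q,.34,.49,-.23,.22); print(n,nm,cv2.minAreaRect(np.float32(q[k]*1000)))
E
```

```text
('scene', 'line') [-0.0024  0.0017]
('scene', -1) [-2.10e-02 -7.73e-02  1.80e+01  1.50e+01  2.15e+02]
('scene', 0) [-2.090000e-02 -5.300000e-03  1.800000e+01  1.433330e+01  1.976667e+02]
('scene', 1) [-2.21e-02  6.74e-02  1.70e+01  1.30e+01  1.69e+02]
('scene', 2) [-2.280000e-02  1.419000e-01  1.733330e+01  1.300000e+01  1.676667e+02]
('side', 'line') [-0.0096  0.0047]
('side', -1) [-2.480000e-02 -7.160000e-02  1.500000e+01  1.833330e+01  1.616667e+02]
('side', 0) [-2.93000e-02  5.40000e-03  1.76667e+01  1.00000e+01  1.40000e+02]
('side', 1) [-4.770000e-02  1.013000e-01  1.700000e+01  2.500000e+01  3.113333e+02]
('side', 2) [-2.820000e-02  1.518000e-01  1.800000e+01  1.233330e+01  1.653333e+02]
scene ruler ((429.894775390625, -20.819137573242188), (47.50941467285156, 349.8568420410156), 6.586307525634766)
scene mat ((425.7677001953125, -15.640060424804688), (79.18655395507812, 376.77288818359375), 6.846058368682861)
side ruler ((394.49945068359375, -17.483154296875), (98.80684661865234, 356.58135986328125), 6.881194591522217)
side mat ((424.4173583984375, -10.990158081054688), (79.78343963623047, 377.6418151855469), 6.666785717010498)
```

View pics/fin.png

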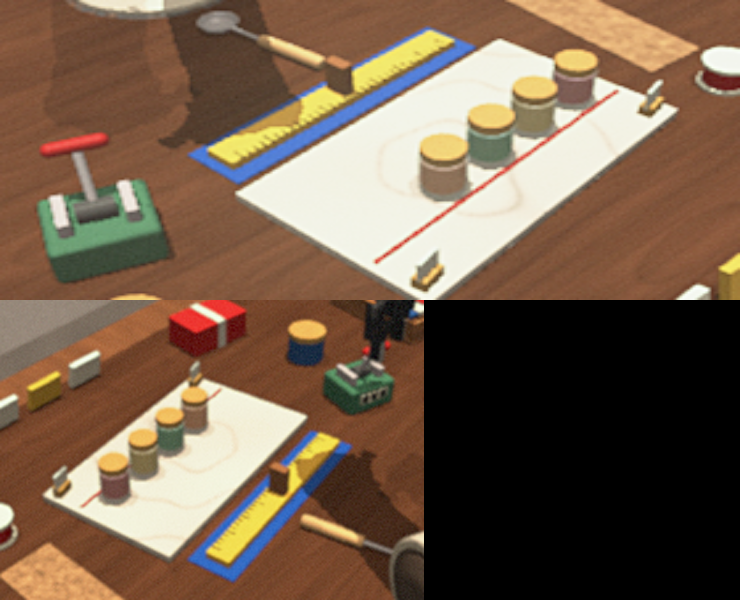

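The final pictures show the row at the line, the ruler flat and parallel inside its mat, and the lever at rest. The bystanders in view (spool, tin, tags) stand where they were. Handing in.

```bash
python3 -c "
from rig import arm, get_image, camera_params
print(arm.close_job())"
```

```text
the job is handed in; nothing more can be done
None
```

I handed the job in at about 41 s: the three new jars joined the one on the slab, and all four stand in a straight row within about 2 mm of the red line's near edge; the tally lever went to its stop and sprang back, and the ruler lies flat on its mat (I set it down before the lever to free the gripper, then lifted and re-laid it afterwards to keep the order); the judge's verdict was not shown.

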